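# Clamp a post foot in the torque-limited bench vise

## Robot

A 6-joint arm with a two-finger parallel gripper is mounted at the origin on the work surface. World frame = base frame: x ahead of the robot, y to its left, z up, the work surface at z = 0. Lengths are in m, angles in degrees, forces in N, time in s.
With the tool pointing down it reaches from about 0.375 to 0.925 m from the base axis. Payload 5.7 kg.
Tool frame: the origin (TCP) lies on the centre line of the jaws, within the pads' length; the fingertips stand 14 mm ahead of it and the grasp point (between the pads) lies 5 mm behind it; z points along the fingers, y is the direction in which the jaws open and shut (so a half turn about z gives the same grasp; the last joint's range is limited). The gripper opens to 85 mm and grips with 20 to 120 N. Pads are 22 mm wide; open, the fingers measure 114 mm over their backs; the gripper's body (76 mm by 85 mm) begins 54 mm behind the grasp point. The pads swing forward as they close: fully open they stand 13 mm farther back than shut.
Start: joints at [-6.595, 20.558, 86.54, -0, 72.909, -6.595], TCP at [0.6, -0, 0.207] pointing down, gripper open.
Joint ranges: [-170.27, 170.27], [-57.76, 135], [12.27, 136.19], [-55.21, 235.2], [11.17, 155.16], [-170.74, 170.74]. Speed limits (degrees/s): [136.94, 136.94, 180, 180, 180, 180].

## Interface

Orientations are given as a 3x3 rotation matrix whose columns are the frame's x, y, z axes.
In Python, from cell import observe, vision, workorder, boxes_of gives the robot as it stands.
- The arm moves only by the tool play_rows, never from a script. Its arguments are lists of equal length, an entry for each row: "travel": the shift along the tool's x, y, z in units of 0.05 m (1.0 is 0.05 m), a list of three; "dr": the turn, a rotation vector about the tool's x, y, z in units of 0.15 rad (1.0 is 0.15 rad), a list of three. A call has 1 to 5 rows; each row shifts and turns the pose as measured when the row begins, along the tool's axes as they then stand; what a row does not reach is not made up. A row lasts 1/8 s, in which the tool goes at most 62.5 mm and 10.7 degrees, less where a joint would pass 70% of its speed; a pose out of reach is approached as far as the arm can. A call with a number of a shift or a turn outside -1 to 1 is refused whole. A call with a gripper value outside its range is refused whole. "gripper" is the closure, from -1 (fully open) to 1 (shut), so that 0 is half open, set as the call begins (left out, the last holds). The fingers move at their own pace and stop on an object; "squeeze" is the grip in N (left out, the last holds). Time passes only in rows, so rows that do not move let the fingers close. It gives the time, the measured TCP pose, the force and the opening at its end, in the units of the state.
- observe(): the state, without advancing time (a new reading comes with each control period).
- vision.capture(name): name is "scene" or "side" or "wrist"; returns a dict with "image" (384x512x3 uint8, red, green, blue), "fx", "fy", "cx", "cy" (pixels), "R" (3x3) and "t" (3): a world point X has camera coordinates R X + t; the wrist camera has in their place "mount" (4x4, takes a point from camera to tool coordinates, whose origin is the TCP and whose axes are the flange's). Camera axes: x right, y down, z forward; pixel columns grow to the right and rows downward; lengths in m; the calibration is good to about 2 mm. A picture is of the moment at which its call begins: read the wrist's pose just before it. There is no depth.
- workorder.close_job(): hands the job in, once; it reports no verdict.
Trained networks look in the newest picture that a camera, given by its name, has taken for a name from the list of things; names that differ only in an ending like _2 or _b are one class to them, and where a whole thing is asked for, a point or a joint stands for the part that bears it (a point fixed in the world has none). Each returns a list of dicts, best first, with "p" (0 to 1); they miss things now and then, are a little off and sometimes report something else, mostly with a low value. They report only what shows in the picture. A call takes as long as a camera call. They do not tell look-alikes from the thing itself.
- boxes_of(target, camera): "bbox" ([centre column, centre row, width, height] in pixels, round what is visible of it).
The state is a dict: "clock": time; "qpos": joint angles; "joint_vel": joint speeds; "joint_efforts": joint torques, N m; "tcp_pos": TCP position; "orientation": TCP orientation; "contact_force": force on the tool from outside, world axes, zero at the start; "torque": the same for the moment, N m; "width": opening from 0.0 (shut) to 1.0 (fully open).
Only numpy, scipy, OpenCV 4.12 (cv2) and the standard library are available. Lean on these libraries where they do the work, as an engineer would, in place of code of your own. Each camera call takes 0.05 s, during which the arm holds its last target.

## Task

Stand the square post foot upright between the jaws of the bench vise and slide it fully home against the end stop. Then turn the vise's crank clockwise until its torque limiter gives way, stop there at once so that the foot is not over-tightened, and let go, leaving the foot clamped. Leave the other things on the bench where they are.

Things in the scene. Friction and masses are not known exactly. Their poses are not given: they have to be found in the camera images.
- foot_mid (a point): Post foot, loose: aluminium block 50 (its x) x 40 (y) x 40 mm high with an upright 25 x 25 mm square steel tube 60 mm tall centred on top, square to it; 100 mm high in all, 0.3 to 0.5 kg. Stands upright on the bench, to the robot's right. This point: its centre, 50 mm above its underside; z up; a half turn about z makes no difference. Not the stand with a round base.
- home (a point): Fixed vise: where the centre of the foot's underside belongs, on the vise's bed (20 mm above the bench). Vise axes: x from the open loading end to the end stop, y from fixed jaw to moving jaw and crank, z up. The foot's 50 mm length goes along x. End stop: face 25 mm to +x of here, 36 mm above the bed. Fixed jaw's face: 20 mm to -y.
- anvil: The vise's fixed jaw, steel, 70 x 25 x 38 mm high. Origin: bottom middle of its gripping face, on the bed; axes as home. The moving jaw opposite is as long and as high, and pushes the foot over onto this one. The slot between them is at first 44 to 48 mm wide for the 40 mm foot; just how wide is not measured.
- hub (a point): Point on the crank's upright axis, above the grey gear housing on the moving-jaw side of the vise, level with the middle of the crank's grip (125 mm above the bench). Housing top: 67 mm above the bench. Axes as home. The crank needs about 0.7 to 1.5 rad clockwise, seen from above, from its start to the slip; how much is not known beforehand.
- crank_grip (a point): Centre of the crank's grip: upright black round sleeve, 18 mm diameter, 50 mm tall, free to spin on its pin at the end of a flat steel arm, 60 mm from the crank's axis; the arm's top is 25 mm below this point. It starts on the robot's side of the axis (vise -x, within 20 degrees). Clockwise closes the jaw, 6 mm per rad. The vise holds when let go; turning back loosens it.
- crank: The crank's arm; origin on its axis, 85 mm above the bench. Running freely it takes 0.5 Nm (6 to 8 N at the grip). With the foot clamped this climbs within about 0.1 rad to 0.8 Nm (11 to 13 N), where the torque limiter slips: the force stays level for 0.25 rad (15 mm at the grip), the jaw stands still. Past that it is solid, the force climbs fast and the foot is over-tightened.
Mind the look-alikes: they are no part of the job. What is shaped like the part that bears foot_mid but blue is not meant.

How it is judged (in metres and radians):
On the way, in this order (a step that is already met when the one before it is completed fails the run):
1. the post foot stands on the vise's bed, home against the end stop (x of foot_mid in the frame of home between -0.003 and 0.004 m and y of foot_mid in the frame of home between -0.006 and 0.012 m and z of foot_mid in the frame of home below 0.053 m and angle between foot_mid's own z axis and vertical below 0.06 rad and angle between the x axis of foot_mid and the x axis of home, either way round below 0.1 rad), for 0.2 s.
2. the crank clamps the foot up to the limiter's setting (contact force between foot and anvil above 38 N), for 0.2 s.
At the end, for the whole second after the job is handed in: The foot stands upright (within 0.06 rad) on the vise's bed, within 3 mm of the end stop and in line with it (0.1 rad), at rest, let go, and clamped against the fixed jaw with more than 38 N (the limiter slips at about 50 N) (all of step 1 and contact force between foot and anvil above 38 N and linear speed of foot below 0.01 m/s); the robot touches nothing.
It fails at once if the foot is over-tightened: pressed on the fixed jaw with more than 75 N (contact force between foot and anvil above 75 N).
It fails at once if a bystander (round-footed stand, pipe coupling, carton, bottle, wrench, elbow or jar) is moved by more than 25 mm (distance of any of round_foot, coupling, anchor_box, sealant, wrench, elbow, screws from where it was at the start of the episode above 0.025 m).
It also fails if it takes over 72 s, if anything falls off the work surface, if the arm or the gripper's body presses on something with over 40 N, if the wrist force passes 120 N, or if a joint passes its speed limit or range.

## Working session

There is one attempt and no reset: what is moved stays moved. The work goes in short steps, Python scripts to look and compute and a tool call to move; the robot and the scene stay as the last step left them, time stands still between calls to the robot, and variables do not carry over. Pictures are saved under pics/ and viewed, and the job is handed in when it is done.

Besides the shell and the picture viewer there is one more tool, called after "Emit:" by a JSON object that holds its "method" and its "body", one argument or row to a line. play_rows: Moves the arm, as the interface text tells. Shifts and turns lie within -1 to 1; 1 stands for 0.05 m of shift or 0.15 rad of turn. Its arguments: {"type":"object","properties":{"travel":{"type":"array"},"dr":{"type":"array"},"gripper":{"type":"number"},"squeeze":{"type":"number"}},"required":["travel","dr"]}

```bash
ls; mkdir -p pics; cat > h.py <<'E'
import numpy as np, cv2
from cell import observe, vision, workorder, boxes_of
def cap(n,f):
    s=observe(); c=vision.capture(n); cv2.imwrite('pics/'+f,cv2.cvtColor(c['image'],cv2.COLOR_RGB2BGR))
    if 'mount' in c:
        M=np.array(c['mount']);T=np.eye(4);T[:3,:3]=s['orientation'];T[:3,3]=s['tcp_pos']
        W=T@M; c['R']=W[:3,:3].T; c['t']=-c['R']@W[:3,3]
    c['R']=np.array(c['R']);c['t']=np.array(c['t'])
    return c
def ray(c,u,v,z):
    d=c['R'].T@np.array([(u-c['cx'])/c['fx'],(v-c['cy'])/c['fy'],1]); o=-c['R'].T@c['t']
    return o+d*(z-o[2])/d[2]
def proj(c,X):
    p=c['R']@np.array(X)+c['t']; return np.array([c['cx']+c['fx']*p[0]/p[2],c['cy']+c['fy']*p[1]/p[2]])
E
python3 - <<'E'
from h import *
print(observe())
for n in ['scene','side','wrist']:
    c=cap(n,n+'0.png')
    print(n,c['fx'],(-c['R'].T@c['t']).round(3),c['R'].round(2).tolist())
    for t in ['foot_mid','anvil','crank_grip','crank','home','hub']:
        try: print(t,[(round(b['p'],2),np.round(b['bbox'],1).tolist()) for b in boxes_of(t,n)])
        except Exception as e: print(t,e)
E
```

```text
pics
{'clock': 0.0, 'qpos': array([-6.59410740e+00,  2.05992631e+01,  8.66007643e+01, -3.28549429e-04,
        7.29083472e+01, -6.59570997e+00]), 'joint_vel': array([-0.04257459,  0.05194932,  0.00188593,  0.03756855,  0.03933171,
        0.08620911]), 'joint_efforts': array([ 1.96551155e-03, -5.27614331e+01, -2.78626120e+01, -6.37880498e-05,
        1.32890840e-02, -2.81424428e-05]), 'tcp_pos': array([5.99256697e-01, 8.27385504e-05, 2.06428032e-01]), 'orientation': array([[-2.94616802e-05,  9.99998233e-01, -1.87960868e-03],
       [ 9.99999977e-01,  2.98597671e-05,  2.11764729e-04],
       [ 2.11820480e-04, -1.87960240e-03, -9.99998211e-01]]), 'contact_force': array([ 0.45478658,  0.2128456 , -0.25362061]), 'torque': array([-0.00070206,  0.01466447,  0.00555977]), 'width': 0.9972877200817271}
scene 406.6317640454305 [0.839 0.405 0.651] [[-0.82, 0.57, -0.01], [0.41, 0.58, -0.7], [-0.39, -0.58, -0.71]]
foot_mid [(0.68, [219.8, 166.4, 12.5, 21.1]), (0.55, [182.8, 149.0, 23.5, 44.6])]
anvil [(0.71, [233.8, 225.6, 39.8, 29.7])]
crank_grip [(0.65, [309.5, 264.2, 58.3, 31.2])]
crank [(0.82
[... 197 characters left out ...]
.7, -0.69], [0.12, 0.68, -0.72]]
foot_mid [(0.7, [301.2, 336.6, 27.9, 44.1]), (0.59, [266.4, 297.8, 29.4, 41.2])]
anvil [(0.77, [282.1, 220.4, 31.2, 23.2])]
crank_grip [(0.76, [254.2, 149.8, 32.7, 28.6])]
crank [(0.67, [255.3, 150.2, 32.4, 27.6])]
home [(0.89, [277.4, 190.3, 69.9, 108.4])]
hub [(0.82, [276.6, 189.2, 71.1, 111.7])]
wrist 329.5397162535228 [0.599 0.085 0.374] [[1.0, 0.0, 0.0], [0.0, -0.95, 0.33], [0.0, -0.33, -0.95]]
foot_mid [(0.57, [193.6, 350.5, 44.6, 60.2])]
anvil [(0.64, [245.4, 211.1, 68.6, 33.9])]
crank_grip [(0.73, [211.7, 27.7, 79.6, 54.9])]
crank [(0.87, [216.3, 26.1, 75.0, 52.2])]
home [(0.61, [235.5, 116.0, 147.4, 226.0])]
hub [(0.97, [235.4, 116.8, 150.1, 229.2])]
```

View pics/scene0.png

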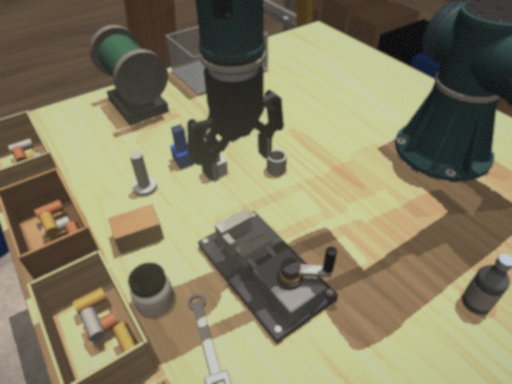

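View pics/side0.png

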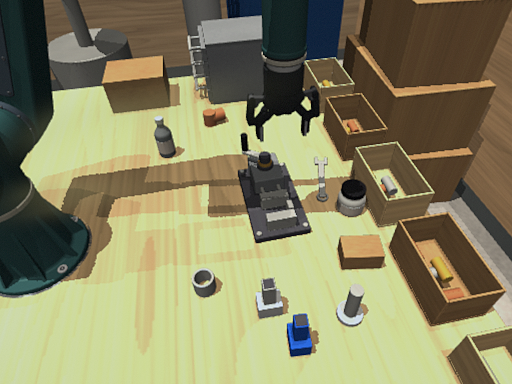

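View pics/wrist0.png

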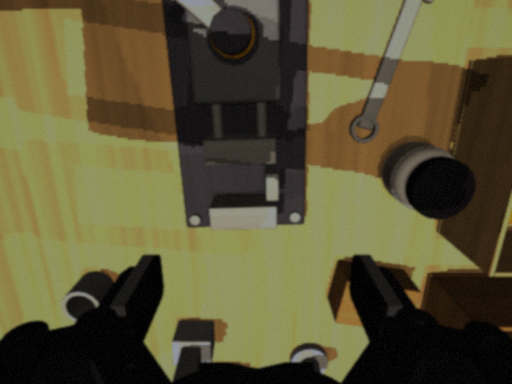

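```bash
python3 - <<'E'
import cv2
i=cv2.imread('pics/wrist0.png')
cv2.imwrite('pics/wrist0a.png',cv2.convertScaleAbs(cv2.resize(i[0:240,150:320],None,fx=3.3,fy=2.5*1.0,interpolation=cv2.INTER_CUBIC)[:600],alpha=1.6))
cv2.imwrite('pics/wrist0a.png',cv2.convertScaleAbs(cv2.resize(i[90:240,160:320],None,fx=4,fy=4,interpolation=cv2.INTER_CUBIC),alpha=1.8))
i=cv2.imread('pics/side0.png')
cv2.imwrite('pics/side0a.png',cv2.resize(i[125:365,185:385],None,fx=2.5,fy=2.5,interpolation=cv2.INTER_CUBIC))
E
```

```text
(no output)
```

View pics/wrist0a.png

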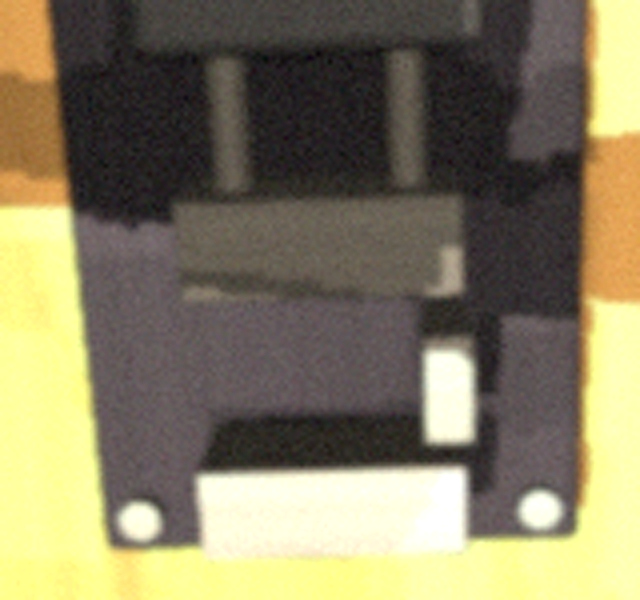

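View pics/side0a.png

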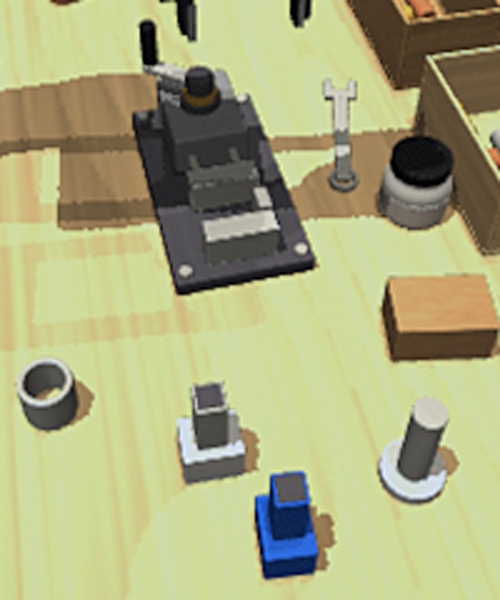

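```bash
cat > a.py <<'E'
from h import *
c=cap('wrist','w1.png')
for n,u,v,z in [('fix inner L',197,470,.058),('fix inner R',467,465,.058),('fix out L',205,555,.058),('fix out R',467,548,.058),('mov L',185,298,.058),('mov R',463,293,.058),('movback L',175,200,.058),('movback R',462,197,.058),('stop L0',424,350,.056),('stop L1',424,445,.056),('stop R',476,445,.056),('bolt L',140,522,.02),('bolt R',540,511,.02)]:
    print(n,ray(c,160+u/4,90+v/4,z).round(4)[:2])
s=cap('side','s1.png')
for n,u,v,z in [('b bottom L',187,482,0),('b bottom R',245,470,0),('b top L front',184,455,.04),('top R front',242,444,.04),('b top L back',178,420,.04),('b top R back',236,413,.04),('tube fl',196,413,.1),('tube fr',228,409,.1),('tube bl',193,387,.1),('tube br',222,382,.1),('grip top',147,25,.15),('grip bot',150,60,.1),('hub',199,75,.1)]:
    print(n,ray(s,185+u/2.5,125+v/2.5,z).round(4)[:2])
w=cv2.imread('pics/wrist0.png')
cv2.imwrite('pics/w0b.png',cv2.convertScaleAbs(cv2.resize(w[264:384,60:220],None,fx=4,fy=4,interpolation=cv2.INTER_CUBIC),alpha=1.8))
w=cv2.imread('pics/scene0.png')
cv2.imwrite('pics/sc0b.png',cv2.convertScaleAbs(cv2.resize(w[200:340,190:350],None,fx=4,fy=4,interpolation=cv2.INTER_CUBIC),alpha=1.5))
E
python3 a.py
```

```text
fix inner L [ 0.5504 -0.044 ]
fix inner R [ 0.6202 -0.0426]
fix out L [ 0.5514 -0.0682]
fix out R [ 0.6207 -0.0662]
mov L [0.5496 0.0018]
mov R [0.6182 0.0031]
movback L [0.5483 0.0261]
movback R [0.6175 0.0269]
stop L0 [ 0.6088 -0.0122]
stop L1 [ 0.6091 -0.0379]
stop R [ 0.6225 -0.0379]
bolt L [ 0.5272 -0.0759]
bolt R [ 0.6444 -0.0724]
b bottom L [ 0.4936 -0.2717]
b bottom R [ 0.5428 -0.2711]
b top L front [ 0.4931 -0.2679]
top R front [ 0.5404 -0.268 ]
b top L back [ 0.4938 -0.2366]
b top R back [ 0.5418 -0.2401]
tube fl [ 0.5044 -0.2668]
tube fr [ 0.5287 -0.2685]
tube bl [ 0.5064 -0.2446]
tube br [ 0.5291 -0.2449]
grip top [0.5349 0.1529]
grip bot [0.5358 0.1579]
hub [0.5825 0.1218]
```

View pics/w0b.png

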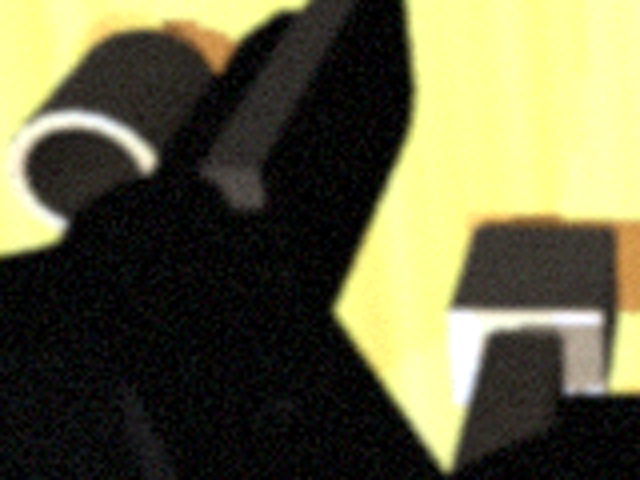

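View pics/sc0b.png

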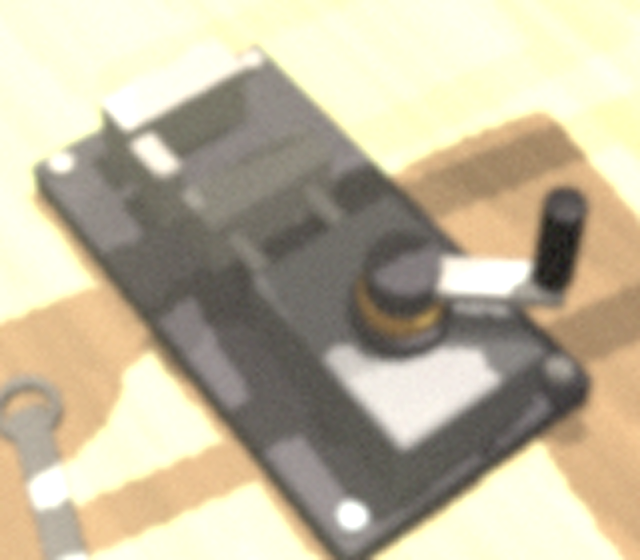

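Emit:
{"method": "play_rows", "body": {
  "travel": [
    [-1, -0.33, 0],
    [-1, -0.33, 0],
    [-1, -0.33, 0],
    [-1, -0.33, 0],
    [-1, -0.33, 0]
  ],
  "dr": [
    [0, 0, 0],
    [0, 0, 0],
    [0, 0, 0],
    [0, 0, 0],
    [0, 0, 0]
  ],
  "gripper": -0.2,
  "squeeze": 60
}}

```text
clock: 1.78
tcp_pos: [0.5181, -0.2535, 0.2076]
orientation: [[-0.008, 1.0, 0.003], [1.0, 0.008, -0.0], [-0.0, 0.003, -1.0]]
contact_force: [1.3, -0.4, 1.4]
width: 0.602
```

Emit:
{"method": "play_rows", "body": {
  "travel": [
    [0, 0, 0],
    [0, 0, 0]
  ],
  "dr": [
    [0, 0, 0],
    [0, 0, 0]
  ]
}}

```text
clock: 2.02
tcp_pos: [0.5171, -0.2569, 0.2076]
orientation: [[-0.002, 1.0, 0.003], [1.0, 0.002, -0.001], [-0.001, 0.003, -1.0]]
contact_force: [-0.9, 0.9, 0.7]
width: 0.599
```

```bash
python3 - <<'E'
from h import *
s=observe();print(s['tcp_pos'].round(4),s['orientation'].round(3).tolist(),s['width'])
c=cap('wrist','w2.png')
i=cv2.imread('pics/w2.png');cv2.imwrite('pics/w2a.png',cv2.convertScaleAbs(cv2.resize(i,None,fx=1.5,fy=1.5),alpha=1.5))
print(proj(c,[.517,-.2545,.1]),proj(c,[.517,-.2545,.04]))
c=cap('side','s2.png')
i=cv2.imread('pics/s2.png');cv2.imwrite('pics/s2a.png',cv2.resize(i[200:384,170:384],None,fx=3.2,fy=3.2))
E
```

```text
[ 0.5171 -0.2569  0.2076] [[-0.002, 1.0, 0.003], [1.0, 0.002, -0.001], [-0.001, 0.003, -1.0]] 0.5989813625360544
[256.95145282 175.98829593] [256.57951198 159.39229035]
```

View pics/w2a.png

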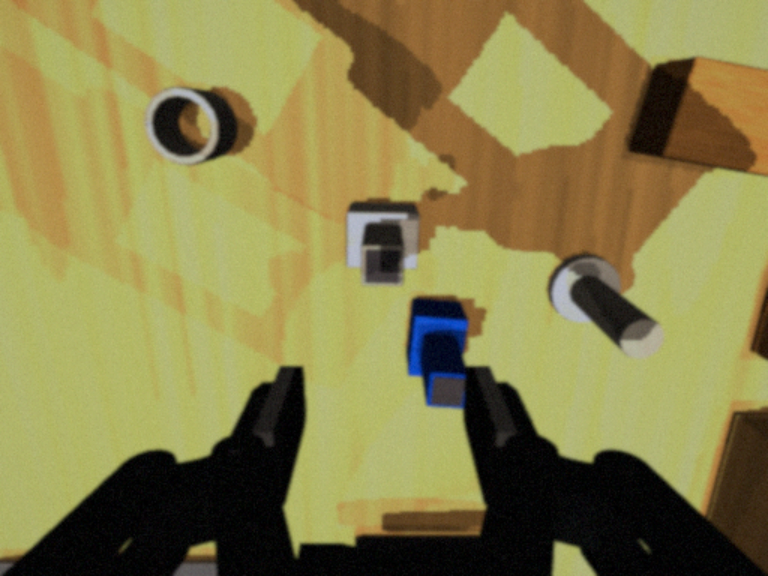

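View pics/s2a.png

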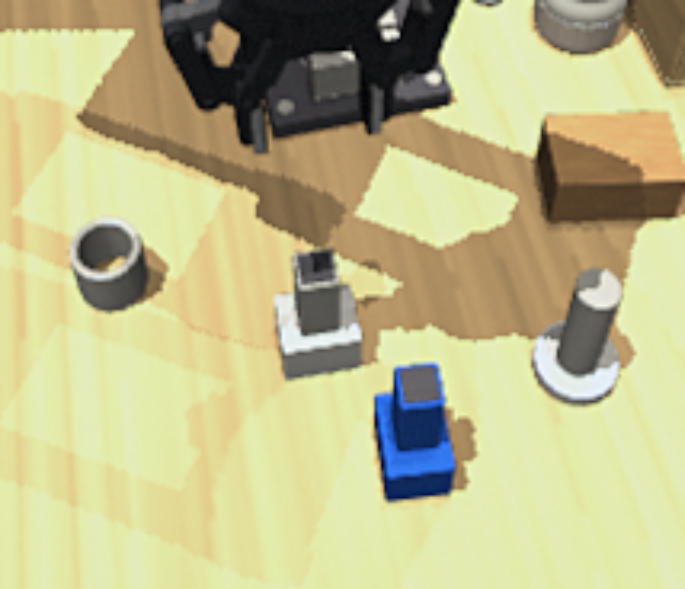

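Emit:
{"method": "play_rows", "body": {
  "travel": [
    [0.04, -0.03, 0.8],
    [0, 0, 0.8],
    [0, 0, 0.6],
    [0, 0, 0.3],
    [0, 0, 0]
  ],
  "dr": [
    [0, 0, 0],
    [0, 0, 0],
    [0, 0, 0],
    [0, 0, 0],
    [0, 0, 0]
  ]
}}

```text
clock: 2.75
tcp_pos: [0.5207, -0.249, 0.0812]
orientation: [[-0.013, 1.0, 0.007], [1.0, 0.013, -0.002], [-0.002, 0.007, -1.0]]
contact_force: [-0.9, 0.2, 0.4]
width: 0.594
```

```bash
python3 - <<'E'
from h import *
s=observe();print(s['tcp_pos'].round(4),s['orientation'].round(3).tolist(),s['width'])
c=cap('wrist','w3.png')
c=cap('side','s3.png')
i=cv2.imread('pics/s3.png');cv2.imwrite('pics/s3a.png',cv2.resize(i[200:384,170:384],None,fx=3.2,fy=3.2))
E
```

```text
[ 0.5207 -0.249   0.0812] [[-0.013, 1.0, 0.007], [1.0, 0.013, -0.002], [-0.002, 0.007, -1.0]] 0.5940332763472231
```

View pics/w3.png

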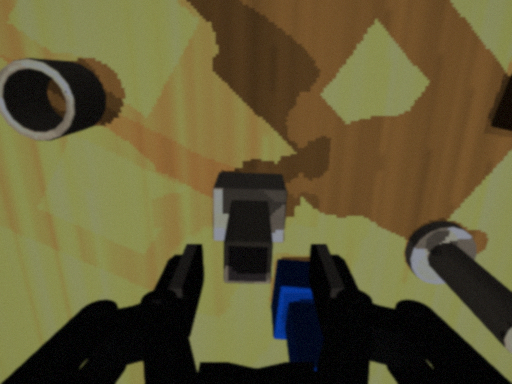

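View pics/s3a.png

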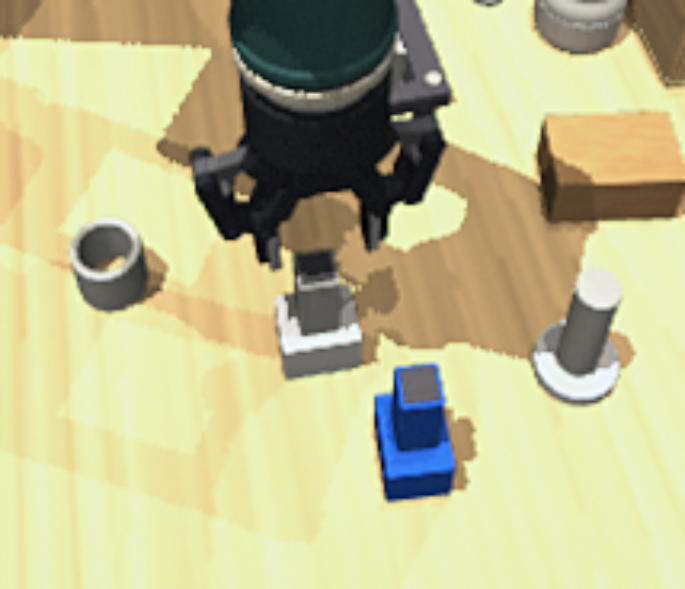

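```bash
python3 - <<'E'
from h import *
s=observe();print(s['tcp_pos'].round(4),s['orientation'].round(4).tolist(),s['clock'])
c=cap('side','s4.png')
print(ray(c,170+270/3.2,200+265/3.2,.067),proj(c,[.521-.025,-.249,.067]))
w=cap('wrist','w4.png')
for v,z in((245,.1),(280,.1)): print(ray(w,247,v,z))
for u in(225,271): print(ray(w,u,262,.1))
for u in(215,285): print(ray(w,u,241,.04))
s=observe();print(s['tcp_pos'].round(4),s['orientation'].round(4).tolist())
E
```

```text
[ 0.5216 -0.25    0.0827] [[-0.0123, 0.9999, 0.0096], [0.9999, 0.0123, -0.0038], [-0.0039, 0.0096, -0.9999]] 2.85
[ 0.49254157 -0.22853553  0.067     ] [257.88157909 291.49023607]
[ 0.51580545 -0.24736343  0.1       ]
[ 0.51587745 -0.26828727  0.1       ]
[ 0.50441015 -0.25738016  0.1       ]
[ 0.52833062 -0.25724664  0.1       ]
[ 0.49228179 -0.27734868  0.04      ]
[ 0.54210819 -0.27702495  0.04      ]
[ 0.5219 -0.2506  0.0832] [[-0.0117, 0.9999, 0.0108], [0.9999, 0.0118, -0.0046], [-0.0048, 0.0108, -0.9999]]
```

```bash
cat >> h.py <<'E'
from scipy.spatial.transform import Rotation as Ro
def go(x,y,z,yaw=0.):
    s=observe();R=np.array(s['orientation']);p=np.array(s['tcp_pos'])
    c,n=np.cos(yaw),np.sin(yaw)
    Rt=np.array([[-n,c,0],[c,n,0],[0,0,-1.]])
    print('pos',p.round(4),'F',np.round(s['contact_force'],1),'t',round(s['clock'],2),'w',round(s['width'],3))
    print('yaw',round(np.arctan2(R[1,1],R[0,1]),4),'tilt z',R[:2,2].round(4))
    print('travel',(R.T@(np.array([x,y,z])-p)/.05).round(2).tolist(),'dr',(Ro.from_matrix(R.T@Rt).as_rotvec()/.15).round(2).tolist())
E
python3 - <<'E'
from h import *
go(.5165,-.256,.068)
E
```

```text
pos [ 0.5219 -0.2506  0.0832] F [0.5 0.4 1.2] t 2.95 w 0.604
yaw 0.0118 tilt z [ 0.0108 -0.0046]
travel [-0.1, -0.11, 0.3] dr [0.07, 0.03, 0.08]
```

Emit:
{"method": "play_rows", "body": {
  "travel": [
    [-0.1, -0.11, 0.3],
    [0, 0, 0]
  ],
  "dr": [
    [0.07, 0.03, 0.08],
    [0, 0, 0]
  ]
}}

```text
clock: 3.2
tcp_pos: [0.5173, -0.257, 0.0688]
orientation: [[0.001, 1.0, 0.002], [1.0, -0.001, -0.002], [-0.002, 0.002, -1.0]]
contact_force: [0.2, 0.9, -0.1]
width: 0.602
```

```bash
python3 - <<'E'
from h import *
go(.5165,-.256,.068)
E
```

```text
pos [ 0.5173 -0.257   0.0688] F [ 0.2  0.9 -0.1] t 3.2 w 0.602
yaw -0.0012 tilt z [ 0.0021 -0.0017]
travel [0.02, -0.02, 0.02] dr [0.01, 0.01, -0.01]
```

Close.

Emit:
{"method": "play_rows", "body": {
  "travel": [
    [0.02, -0.02, 0.02],
    [0, 0, 0],
    [0, 0, 0],
    [0, 0, 0],
    [0, 0, 0]
  ],
  "dr": [
    [0.01, 0.01, -0.01],
    [0, 0, 0],
    [0, 0, 0],
    [0, 0, 0],
    [0, 0, 0]
  ],
  "gripper": 1,
  "squeeze": 60
}}

```text
clock: 3.82
tcp_pos: [0.5164, -0.2564, 0.068]
orientation: [[0.0, 1.0, 0.001], [1.0, -0.0, -0.0], [-0.0, 0.001, -1.0]]
contact_force: [-0.5, -0.5, -0.9]
width: 0.268
```

```bash
python3 - <<'E'
from h import *
go(.5165,-.256,.19)
c=cap('wrist','w5.png')
c=cap('side','s5.png')
i=cv2.imread('pics/s5.png');cv2.imwrite('pics/s5a.png',cv2.resize(i[200:384,170:384],None,fx=3.2,fy=3.2))
E
```

```text
pos [ 0.5164 -0.2564  0.068 ] F [-0.5 -0.5 -0.9] t 3.83 w 0.268
yaw -0.0003 tilt z [ 0.0012 -0.0004]
travel [0.01, 0.0, -2.44] dr [0.01, 0.0, -0.0]
```

View pics/w5.png

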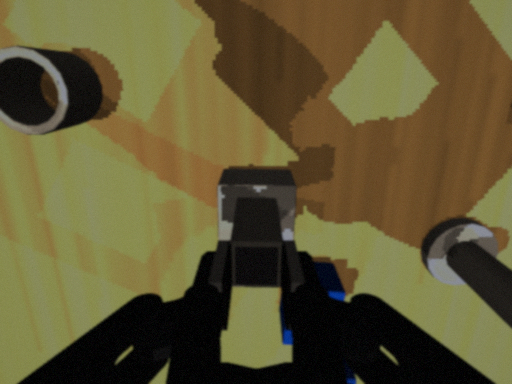

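View pics/s5a.png

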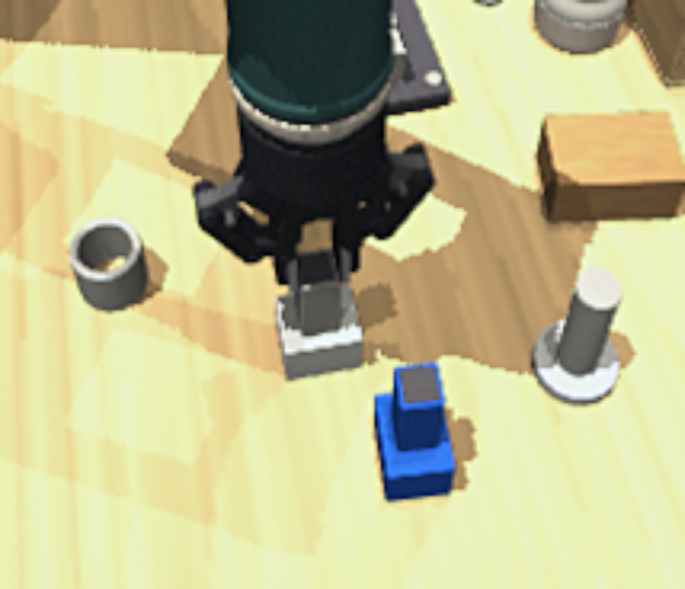

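```bash
python3 - <<'E'
from h import *
c=cap('wrist','w6.png')
for v in (247,286): print(ray(c,258,v,.1))
for u in (235,282): print(ray(c,u,265,.1))
for u,v in ((220,242),(296,242),(222,185),(294,185)): print(ray(c,u,v,.04))
s=cap('side','s6.png')
for u,v in((283,331),(360,318),(275,300),(350,287)): print('s',ray(s,170+u/3.2,200+v/3.2,.04).round(4))
for u,v in((288,377),(363,366)): print('s0',ray(s,170+u/3.2,200+v/3.2,.0).round(4))
E
```

```text
[ 0.51600634 -0.24621297  0.1       ]
[ 0.51605151 -0.26732393  0.1       ]
[ 0.50523172 -0.25571326  0.1       ]
[ 0.52729451 -0.2557352   0.1       ]
[ 0.49140009 -0.27565077  0.04      ]
[ 0.5416575  -0.27569219  0.04      ]
[ 0.49404988 -0.23597328  0.04      ]
[ 0.53883534 -0.23599285  0.04      ]
s [ 0.4941 -0.2603  0.04  ]
s [ 0.5434 -0.2614  0.04  ]
s [ 0.493  -0.2382  0.04  ]
s [ 0.542  -0.2389  0.04  ]
s0 [ 0.494  -0.2718  0.    ]
s0 [ 0.543  -0.2743  0.    ]
```

Emit:
{"method": "play_rows", "body": {
  "travel": [
    [0, 0, -0.4],
    [0, 0, -0.8],
    [0, 0, -0.8],
    [0.6, 0.1, -0.2],
    [0.9, 0.2, 0]
  ],
  "dr": [
    [0, 0, 0],
    [0, 0, 0],
    [0, 0, 0],
    [0, 0, 0],
    [0, 0, 0]
  ]
}}

```text
clock: 4.65
tcp_pos: [0.5291, -0.181, 0.1789]
orientation: [[0.005, 1.0, -0.004], [1.0, -0.005, 0.003], [0.003, -0.004, -1.0]]
contact_force: [1.5, 0.8, -4.3]
width: 0.271
```

```bash
python3 - <<'E'
from h import *
go(.565,-.023,.16,.022)
E
```

```text
pos [ 0.5291 -0.181   0.1789] F [ 1.5  0.8 -4.3] t 4.65 w 0.271
yaw -0.0049 tilt z [-0.0042  0.0028]
travel [3.16, 0.7, 0.38] dr [-0.03, -0.02, -0.18]
```

Emit:
{"method": "play_rows", "body": {
  "travel": [
    [0.9, 0.2, 0],
    [0.9, 0.2, 0.1],
    [0.7, 0.2, 0.1],
    [0.4, 0.1, 0.1],
    [0, 0, 0]
  ],
  "dr": [
    [-0.03, -0.02, -0.18],
    [0, 0, 0],
    [0, 0, 0],
    [0, 0, 0],
    [0, 0, 0]
  ]
}}

```text
clock: 5.28
tcp_pos: [0.5599, -0.0272, 0.1619]
orientation: [[-0.026, 1.0, -0.004], [1.0, 0.026, 0.002], [0.002, -0.004, -1.0]]
contact_force: [-0.9, -0.2, -2.9]
width: 0.27
```

```bash
python3 - <<'E'
from h import *
go(.568,-.023,.16,.022)
E
```

```text
pos [ 0.5599 -0.0272  0.1619] F [-0.9 -0.2 -2.9] t 5.28 w 0.27
yaw 0.0258 tilt z [-0.0042  0.0019]
travel [0.08, 0.16, 0.04] dr [-0.03, -0.01, 0.03]
```

Emit:
{"method": "play_rows", "body": {
  "travel": [
    [0.08, 0.16, 0.04],
    [0, 0, 0],
    [0, 0, 0]
  ],
  "dr": [
    [-0.03, -0.01, 0.03],
    [0, 0, 0],
    [0, 0, 0]
  ]
}}

```text
clock: 5.65
tcp_pos: [0.5678, -0.0245, 0.1595]
orientation: [[-0.02, 1.0, -0.0], [1.0, 0.02, -0.0], [-0.0, -0.0, -1.0]]
contact_force: [-0.5, 0.2, -3.7]
width: 0.269
```

```bash
python3 - <<'E'
from h import *
go(.568,-.023,.16,.022)
c=cap('wrist','w7.png')
i=cv2.imread('pics/w7.png');cv2.imwrite('pics/w7a.png',cv2.convertScaleAbs(cv2.resize(i[100:300,156:356],None,fx=3,fy=3,interpolation=cv2.INTER_CUBIC),alpha=2.0,beta=10))
c=cap('side','s7.png')
i=cv2.imread('pics/s7.png');cv2.imwrite('pics/s7a.png',cv2.convertScaleAbs(cv2.resize(i[100:260,200:360],None,fx=3.5,fy=3.5,interpolation=cv2.INTER_CUBIC),alpha=1.5))
c=cap('scene','c7.png')
i=cv2.imread('pics/c7.png');cv2.imwrite('pics/c7a.png',cv2.convertScaleAbs(cv2.resize(i[150:350,180:380],None,fx=3,fy=3,interpolation=cv2.INTER_CUBIC),alpha=1.5))
E
```

```text
pos [ 0.5678 -0.0245  0.1595] F [-0.5  0.2 -3.7] t 5.65 w 0.269
yaw 0.0197 tilt z [-0.0004 -0.0004]
travel [0.03, 0.0, -0.01] dr [-0.0, 0.0, -0.02]
```

View pics/w7a.png

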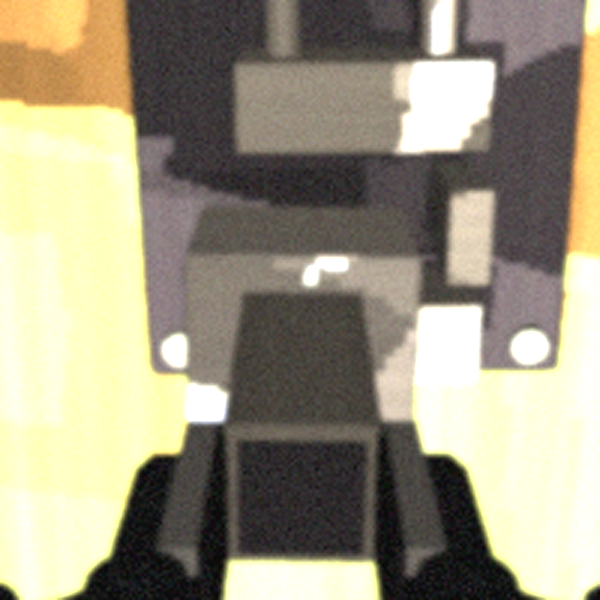

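View pics/s7a.png

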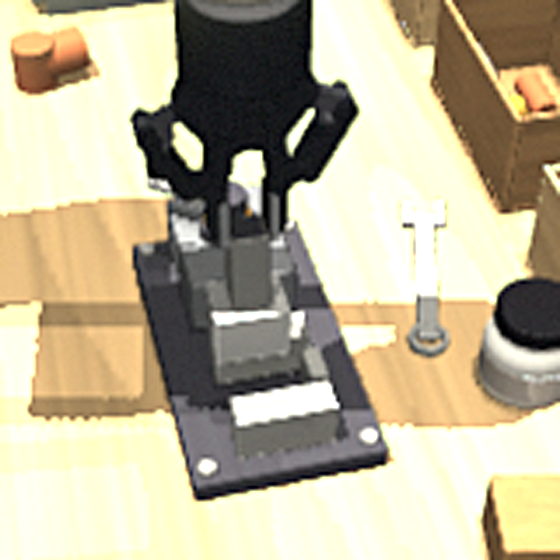

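View pics/c7a.png

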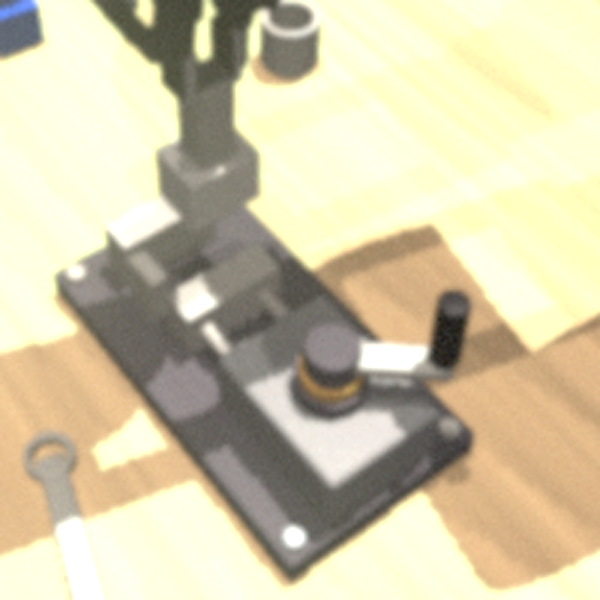

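```bash
python3 - <<'E'
from h import *
c=cap('wrist','w8.png')
f=lambda n,u,v,z: print(n,ray(c,156+u/3,100+v/3,z).round(4)[:2])
f('fix in R',483,306,.058);f('fix in',420,308,.058);f('fix out R',480,386,.058)
f('mov L',236,153,.058);f('mov R',490,153,.058);f('stop L top',449,190,.056);f('stop L bot',447,283,.056)
z=.1595-.068
f('blk BL',188,254,z+.04);f('blk BR',420,254,z+.04);f('blk FL',186,423,z+.04);f('blk FR',414,421,z+.04)
f('blk botL',200,207,z);f('blk botR',413,207,z)
f('tube BL',229,426,z+.1);f('tube BR',380,428,z+.1);f('tube FL',230,557,z+.1);f('tube FR',375,559,z+.1)
s=cap('side','s8.png')
f=lambda n,u,v,z: print(n,ray(s,200+u/3.5,100+v/3.5,z).round(4)[:2])
f('S fix inL',231,398,.058);f('S fix inR',330,385,.058);f('S fix outL',236,420,.058);f('S fix outR',340,407,.058)
f('S foot bot FL',215,385,z);f('S foot bot FR',302,375,z);f('S foot top FL',213,342,z+.04);f('S foot top FR',292,335,z+.04)
E
```

```text
fix in R [ 0.6203 -0.0427]
fix in [ 0.602  -0.0437]
fix out R [ 0.6214 -0.0684]
mov L [0.5485 0.0011]
mov R [0.6186 0.0025]
stop L top [ 0.6083 -0.0087]
stop L bot [ 0.6096 -0.0365]
blk BL [ 0.543  -0.0042]
blk BR [ 0.5911 -0.0032]
blk FL [ 0.5419 -0.0434]
blk FR [ 0.5921 -0.0419]
blk botL [ 0.5416 -0.0052]
blk botR [ 0.594  -0.0041]
tube BL [ 0.5555 -0.0118]
tube BR [ 0.5785 -0.0117]
tube FL [ 0.5556 -0.0354]
tube FR [ 0.5788 -0.0353]
S fix inL [ 0.5526 -0.0446]
S fix inR [ 0.6218 -0.0473]
S fix outL [ 0.5521 -0.0647]
S fix outR [ 0.6234 -0.0681]
S foot bot FL [ 0.5394 -0.0602]
S foot bot FR [ 0.5973 -0.0636]
S foot top FL [ 0.5394 -0.0594]
S foot top FR [ 0.5897 -0.0639]
```

```bash
python3 - <<'E'
from h import *
s=cap('side','s9.png'); i=cv2.imread('pics/s9.png')
i=cv2.convertScaleAbs(cv2.resize(i[100:260,200:360],None,fx=3.5,fy=3.5,interpolation=cv2.INTER_CUBIC),alpha=1.5)
c0,s0=np.cos(.021),np.sin(.021)
def box(cx,cy,z0,z1,hx,hy,col):
    P=[]
    for z in(z0,z1):
        q=[]
        for a,b in((-1,-1),(1,-1),(1,1),(-1,1)):
            dx,dy=a*hx,b*hy
            q.append(((proj(s,[cx+c0*dx-s0*dy,cy+s0*dx+c0*dy,z])-[200,100])*3.5).astype(int))
        cv2.polylines(i,[np.array(q)],True,col,1)
        P.append(q)
    for a,b in zip(*P): cv2.line(i,tuple(map(int,a)),tuple(map(int,b)),col,1)
z=.0915
box(.5675,-.0233,z,z+.04,.025,.02,(0,0,255))
box(.5845,-.0435-.0125,.02,.058,.035,.0125,(0,255,0))
cv2.imwrite('pics/s9a.png',i)
E
```

```text
(no output)
```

View pics/s9a.png

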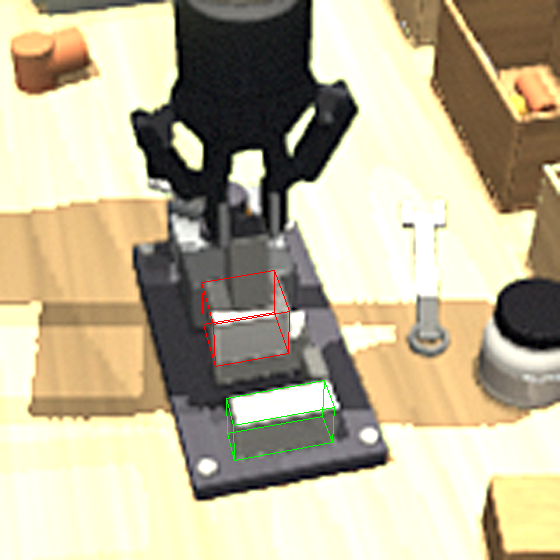

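Emit:
{"method": "play_rows", "body": {
  "travel": [
    [0.05, 0.08, 0.3],
    [0, 0, 0.3],
    [0, 0, 0]
  ],
  "dr": [
    [0, 0, -0.01],
    [0, 0, 0],
    [0, 0, 0]
  ]
}}

```text
clock: 6.32
tcp_pos: [0.5716, -0.0212, 0.127]
orientation: [[-0.022, 1.0, -0.001], [1.0, 0.022, 0.0], [0.0, -0.001, -1.0]]
contact_force: [0.5, 0.1, -4.4]
width: 0.266
```

```bash
python3 - <<'E'
from h import *
go(.572,-.0225,.13,.021)
E
```

```text
pos [ 0.5716 -0.0212  0.127 ] F [ 0.5  0.1 -4.4] t 6.33 w 0.266
yaw 0.0216 tilt z [-0.001  0.   ]
travel [-0.03, 0.01, -0.06] dr [-0.01, -0.0, 0.0]
```

Emit:
{"method": "play_rows", "body": {
  "travel": [
    [-0.02, 0, 0.2],
    [0, 0, 0.2],
    [0, 0, 0]
  ],
  "dr": [
    [0, 0, 0],
    [0, 0, 0],
    [0, 0, 0]
  ]
}}

```text
clock: 6.7
tcp_pos: [0.5713, -0.0222, 0.1051]
orientation: [[-0.022, 1.0, -0.002], [1.0, 0.022, 0.0], [0.0, -0.002, -1.0]]
contact_force: [0.6, -0.4, -3.9]
width: 0.274
```

```bash
python3 - <<'E'
from h import *
go(.572,-.0222,.092,.021)
E
```

```text
pos [ 0.5713 -0.0222  0.1051] F [ 0.6 -0.4 -3.9] t 6.7 w 0.274
yaw 0.0217 tilt z [-0.0018  0.0001]
travel [0.0, 0.01, 0.26] dr [-0.01, -0.0, 0.0]
```

No lateral force; continue.

Emit:
{"method": "play_rows", "body": {
  "travel": [
    [0, 0, 0.14],
    [0, 0, 0.14],
    [0, 0, 0.03]
  ],
  "dr": [
    [-0.01, 0, 0],
    [0, 0, 0],
    [0, 0, 0]
  ]
}}

```text
clock: 7.08
tcp_pos: [0.5718, -0.0224, 0.089]
orientation: [[-0.022, 1.0, 0.001], [1.0, 0.022, -0.0], [-0.0, 0.001, -1.0]]
contact_force: [-0.2, -0.2, -3.0]
width: 0.267
```

```bash
python3 - <<'E'
from h import *
go(.580,-.0222,.088,.021)
E
```

```text
pos [ 0.5718 -0.0224  0.089 ] F [-0.2 -0.2 -3. ] t 7.08 w 0.267
yaw 0.0217 tilt z [ 0.0009 -0.0001]
travel [-0.0, 0.16, 0.02] dr [0.01, 0.0, 0.0]
```

Emit:
{"method": "play_rows", "body": {
  "travel": [
    [0, 0.08, 0.02],
    [0, 0.08, 0.01],
    [0, 0.04, 0]
  ],
  "dr": [
    [0, 0, 0],
    [0, 0, 0],
    [0, 0, 0]
  ]
}}

```text
clock: 7.45
tcp_pos: [0.582, -0.0222, 0.0885]
orientation: [[-0.022, 1.0, 0.0], [1.0, 0.022, -0.0], [-0.0, 0.0, -1.0]]
contact_force: [0.5, 0.1, -3.7]
width: 0.271
```

```bash
python3 - <<'E'
from h import *
go(.584,-.0222,.088,.021)
E
```

```text
pos [ 0.582  -0.0222  0.0885] F [ 0.5  0.1 -3.7] t 7.45 w 0.271
yaw 0.0218 tilt z [ 0.0002 -0.0002]
travel [-0.0, 0.04, 0.01] dr [0.0, 0.0, 0.01]
```

Emit:
{"method": "play_rows", "body": {
  "travel": [
    [0, 0.04, 0.02],
    [0, 0.02, 0.02]
  ],
  "dr": [
    [0, 0, 0],
    [0, 0, 0]
  ]
}}

```text
clock: 7.7
tcp_pos: [0.5848, -0.0221, 0.088]
orientation: [[-0.022, 1.0, -0.001], [1.0, 0.022, -0.0], [-0.0, -0.001, -1.0]]
contact_force: [-7.8, 0.3, 16.2]
width: 0.265
```

Emit:
{"method": "play_rows", "body": {
  "travel": [
    [0, 0.03, 0.02]
  ],
  "dr": [
    [0, 0, 0]
  ]
}}

```text
clock: 7.82
tcp_pos: [0.585, -0.0221, 0.0881]
orientation: [[-0.022, 1.0, -0.003], [1.0, 0.022, -0.001], [-0.001, -0.003, -1.0]]
contact_force: [-7.2, -1.1, 11.9]
width: 0.269
```

Emit:
{"method": "play_rows", "body": {
  "travel": [
    [0, 0.04, -0.01],
    [0, 0.04, 0]
  ],
  "dr": [
    [0, 0, 0],
    [0, 0, 0]
  ]
}}

```text
clock: 8.07
tcp_pos: [0.5856, -0.022, 0.0882]
orientation: [[-0.023, 1.0, -0.01], [1.0, 0.023, -0.001], [-0.0, -0.01, -1.0]]
contact_force: [-7.8, -1.1, 7.4]
width: 0.266
```

```bash
python3 - <<'E'
from h import *
go(.584,-.0222,.088,.021)
c=cap('wrist','w10.png')
i=cv2.imread('pics/w10.png');cv2.imwrite('pics/w10a.png',cv2.convertScaleAbs(cv2.resize(i[100:300,156:356],None,fx=3,fy=3,interpolation=cv2.INTER_CUBIC),alpha=2.0,beta=10))
E
```

```text
pos [ 0.5856 -0.022   0.0882] F [-7.8 -1.1  7.4] t 8.07 w 0.266
yaw 0.023 tilt z [-0.0099 -0.0007]
travel [-0.0, -0.03, 0.01] dr [-0.07, 0.0, 0.01]
```

View pics/w10a.png

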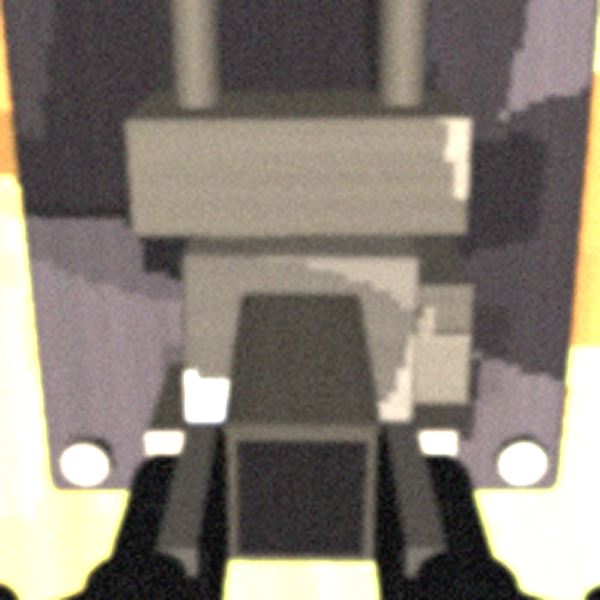

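Emit:
{"method": "play_rows", "body": {
  "travel": [
    [0, -0.02, 0.01],
    [0, 0, 0]
  ],
  "dr": [
    [-0.07, 0, 0],
    [0, 0, 0]
  ]
}}

```text
clock: 8.38
tcp_pos: [0.5849, -0.0222, 0.088]
orientation: [[-0.023, 1.0, 0.001], [1.0, 0.023, -0.001], [-0.001, 0.001, -1.0]]
contact_force: [-1.4, 0.5, -0.4]
width: 0.27
```

```bash
python3 - <<'E'
from h import *
go(.584,-.0222,.088,.021)
E
```

```text
pos [ 0.5849 -0.0222  0.088 ] F [-1.4  0.5 -0.4] t 8.38 w 0.27
yaw 0.0231 tilt z [ 0.0009 -0.0007]
travel [0.0, -0.02, -0.0] dr [0.01, 0.0, 0.01]
```

Emit:
{"method": "play_rows", "body": {
  "travel": [
    [0, 0, 0],
    [0, 0, 0],
    [0, 0, 0]
  ],
  "dr": [
    [0, 0, 0],
    [0, 0, 0],
    [0, 0, 0]
  ],
  "gripper": 0.1
}}

```text
clock: 8.75
tcp_pos: [0.5883, -0.0224, 0.0887]
orientation: [[-0.023, 1.0, 0.007], [1.0, 0.023, -0.001], [-0.001, 0.007, -1.0]]
contact_force: [-1.0, 0.2, 0.5]
width: 0.452
```

```bash
python3 - <<'E'
from h import *
go(.584,-.0222,.088,.021)
c=cap('wrist','w11.png')
i=cv2.imread('pics/w11.png');cv2.imwrite('pics/w11a.png',cv2.convertScaleAbs(cv2.resize(i[100:300,156:356],None,fx=3,fy=3,interpolation=cv2.INTER_CUBIC),alpha=2.0,beta=10))
c=cap('side','s11.png')
i=cv2.imread('pics/s11.png');cv2.imwrite('pics/s11a.png',cv2.convertScaleAbs(cv2.resize(i[100:260,200:360],None,fx=3.5,fy=3.5,interpolation=cv2.INTER_CUBIC),alpha=1.5))
E
```

```text
pos [ 0.5883 -0.0224  0.0887] F [-1.   0.2  0.5] t 8.75 w 0.452
yaw 0.0228 tilt z [ 0.0067 -0.001 ]
travel [0.01, -0.09, 0.01] dr [0.04, 0.01, 0.01]
```

View pics/w11a.png

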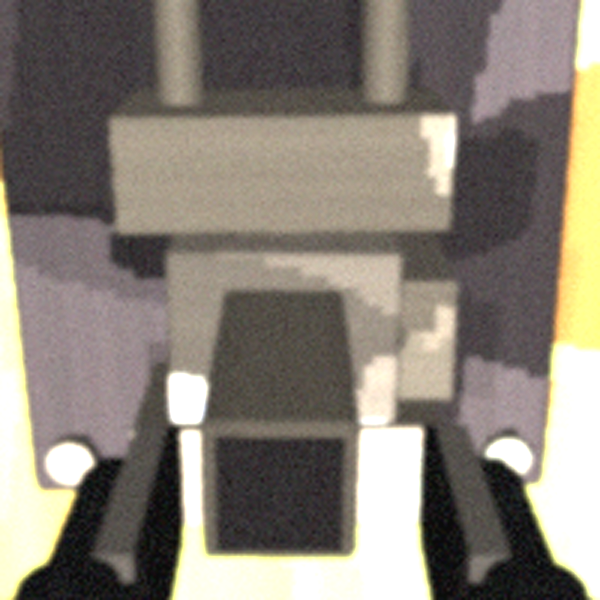

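View pics/s11a.png

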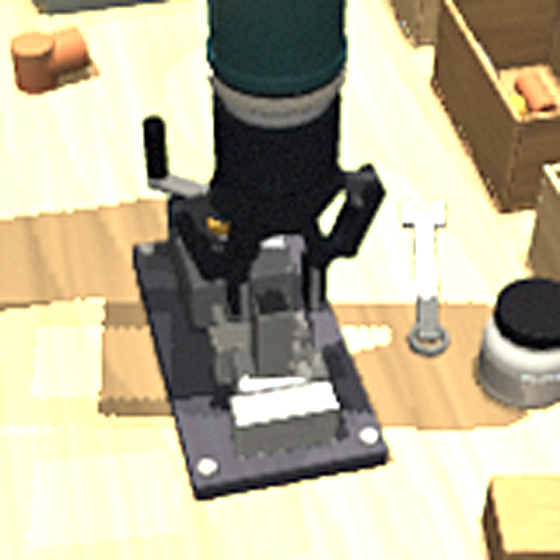

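```bash
python3 - <<'E'
from h import *
c=cap('wrist','w12.png')
f=lambda n,u,v,z: print(n,ray(c,156+u/3,100+v/3,z).round(4)[:2])
f('blk R',402,255,.06);f('blk R2',396,423,.06);f('blk L',168,255,.06);f('blkL2',168,423,.06);f('stop top',403,283,.056);f('stop bot',400,398,.056);f('stop R',460,283,.056);f('mov in L',112,233,.058);f('mov R',457,230,.058);f('tube L',206,490,.12);f('tubeR',353,490,.12)
f('bottom L',170,255,.06)
go(.584,-.0222,.15,.021)
E
```

```text
blk R [ 0.6078 -0.0018]
blk R2 [ 0.6087 -0.0409]
blk L [ 0.5591 -0.0028]
blkL2 [ 0.5583 -0.0419]
stop top [ 0.6088 -0.0094]
stop bot [ 0.6097 -0.0367]
stop R [ 0.6211 -0.0091]
mov in L [0.5473 0.0011]
mov R [0.6192 0.0033]
tube L [ 0.5718 -0.0215]
tubeR [ 0.5949 -0.021 ]
bottom L [ 0.5595 -0.0028]
pos [ 0.5879 -0.0224  0.0886] F [-0.3 -0.4 -0.1] t 8.9 w 0.45
yaw 0.0228 tilt z [ 0.006 -0.001]
travel [0.0, -0.07, -1.23] dr [0.04, 0.01, 0.01]
```

Emit:
{"method": "play_rows", "body": {
  "travel": [
    [0, -0.07, -0.3],
    [0, 0, -0.8],
    [0, 0, -0.9],
    [0.8, -0.3, -0.4],
    [0.8, -0.2, 0]
  ],
  "dr": [
    [0.04, 0, 0],
    [0, 0, 0],
    [0, 0, 0],
    [0, 0, 0.05],
    [0, 0, 0]
  ],
  "gripper": -0.1
}}

```text
clock: 9.52
tcp_pos: [0.5584, 0.0565, 0.2166]
orientation: [[-0.01, 1.0, 0.002], [1.0, 0.01, -0.001], [-0.001, 0.002, -1.0]]
contact_force: [-0.1, -0.7, -0.3]
width: 0.55
```

Emit:
{"method": "play_rows", "body": {
  "travel": [
    [0, 0, 0],
    [0, 0, 0]
  ],
  "dr": [
    [0, 0, 0],
    [0, 0, 0]
  ]
}}

```text
clock: 9.78
tcp_pos: [0.558, 0.0584, 0.2192]
orientation: [[-0.014, 1.0, 0.005], [1.0, 0.014, -0.001], [-0.001, 0.005, -1.0]]
contact_force: [-0.4, -0.8, -0.1]
width: 0.553
```

```bash
python3 - <<'E'
from h import *
go(.56,.06,.25,.021)
c=cap('wrist','w13.png')
print(boxes_of('crank_grip','wrist'),boxes_of('crank','wrist'))
i=cv2.imread('pics/w13.png');cv2.imwrite('pics/w13a.png',cv2.convertScaleAbs(cv2.resize(i,None,fx=1.5,fy=1.5,interpolation=cv2.INTER_CUBIC),alpha=1.8,beta=10))
c=cap('side','s13.png')
i=cv2.imread('pics/s13.png');cv2.imwrite('pics/s13a.png',cv2.convertScaleAbs(cv2.resize(i[100:260,200:360],None,fx=3.5,fy=3.5,interpolation=cv2.INTER_CUBIC),alpha=1.5))
c=cap('scene','c13.png')
i=cv2.imread('pics/c13.png');cv2.imwrite('pics/c13a.png',cv2.convertScaleAbs(cv2.resize(i[200:340,190:350],None,fx=4,fy=4,interpolation=cv2.INTER_CUBIC),alpha=1.5))
E
```

```text
pos [0.558  0.0584 0.2192] F [-0.4 -0.8 -0.1] t 9.78 w 0.553
yaw 0.0138 tilt z [ 0.0049 -0.0011]
travel [0.03, 0.04, -0.62] dr [0.03, 0.01, -0.05]
[{'bbox': [254.8, 86.7, 96.9, 83.0], 'p': 0.8}, {'bbox': [279.0, 159.7, 138.7, 227.2], 'p': 0.28}] [{'bbox': [257.4, 85.0, 96.3, 79.0], 'p': 0.74}]
```

View pics/w13a.png

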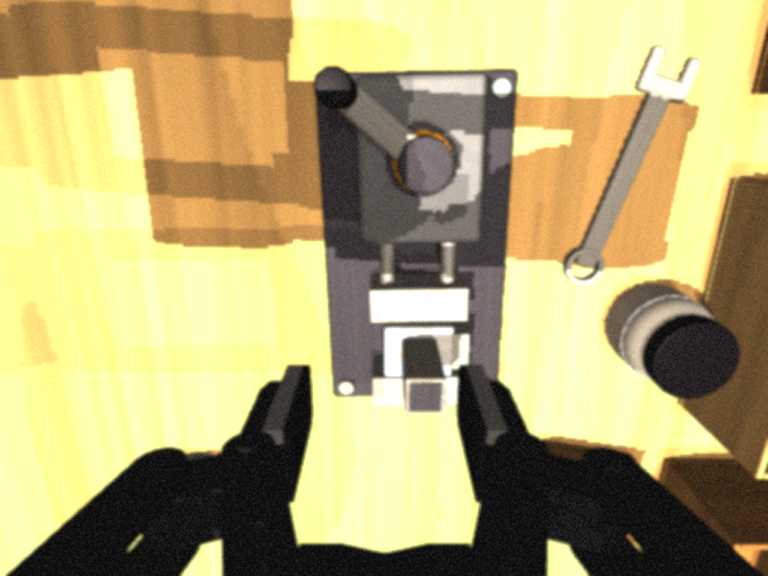

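View pics/c13a.png

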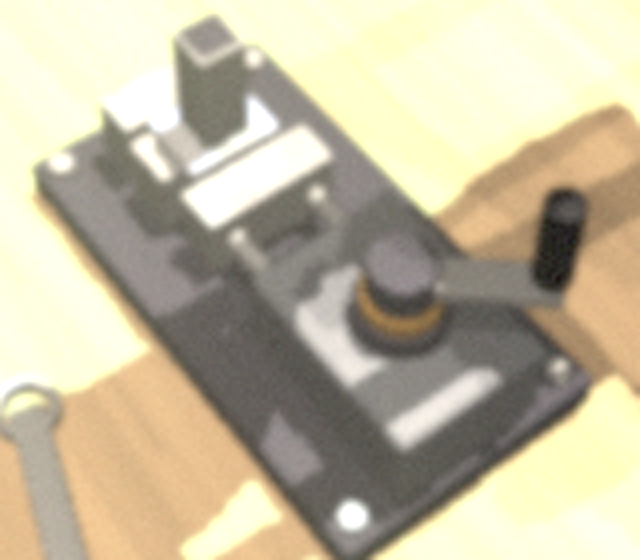

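View pics/s13a.png

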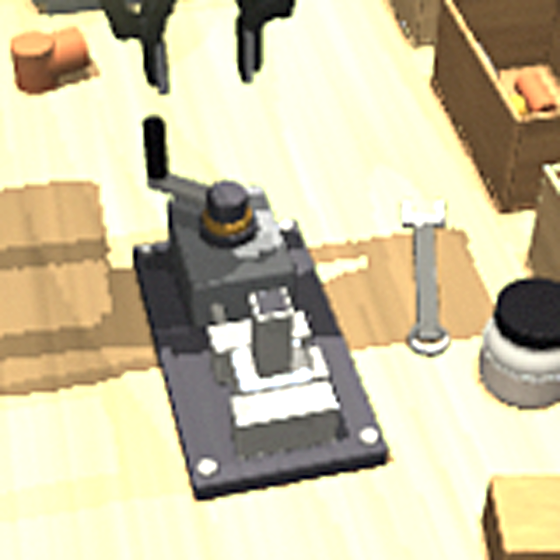

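```bash
cat > tri.py <<'E'
from h import *
def tri(obs):
    A=[];b=[]
    for c,u,v in obs:
        d=c['R'].T@np.array([(u-c['cx'])/c['fx'],(v-c['cy'])/c['fy'],1]);d/=np.linalg.norm(d);o=-c['R'].T@c['t']
        P=np.eye(3)-np.outer(d,d);A.append(P);b.append(P@o)
    X=np.linalg.lstsq(np.vstack(A),np.hstack(b),rcond=None)[0]
    return X.round(4),[(proj(c,X)-[u,v]).round(1).tolist() for c,u,v in obs]
E
python3 - <<'E'
from tri import *
w=cap('wrist','w14.png');s=cap('side','s14.png');c=cap('scene','c14.png')
print('grip top',tri([(w,336/1.5,86/1.5),(s,200+153/3.5,100+121/3.5),(c,190+567/4,200+203/4)]))
print('knob top',tri([(w,427/1.5,165/1.5),(s,200+227/3.5,100+193/3.5),(c,190+402/4,200+256/4)]))
print(ray(w,336/1.5,86/1.5,.15))
for z in(.1,.11,.12): print(z,ray(w,427/1.5,165/1.5,z))
print('fix',ray(w,373/1.5,378/1.5,.058),'movR',ray(w,468/1.5,320/1.5,.058),'movL',ray(w,372/1.5,321/1.5,.058))
go(.53,.15,.22,.021)
E
```

```text
grip top (array([0.5343, 0.1544, 0.1504]), [[-0.1, -1.0], [-0.2, 0.0], [-0.6, -0.1]])
knob top (array([0.5804, 0.1152, 0.1059]), [[0.6, 1.1], [-0.6, -0.2], [-0.4, 0.6]])
[0.53433793 0.15375527 0.15      ]
0.1 [0.58036287 0.11547552 0.1       ]
0.11 [0.57946413 0.11642796 0.11      ]
0.12 [0.57856539 0.1173804  0.12      ]
fix [ 0.55011001 -0.0445704   0.058     ] movR [0.61801394 0.00325916 0.058     ] movL [0.54914641 0.00172325 0.058     ]
pos [0.5577 0.0581 0.2179] F [ 0.1  0.4 -0.1] t 10.18 w 0.549
yaw 0.0124 tilt z [ 0.003  -0.0007]
travel [1.84, -0.53, -0.04] dr [0.02, 0.0, -0.06]
```

Emit:
{"method": "play_rows", "body": {
  "travel": [
    [0.6, -0.2, 0],
    [0.7, -0.2, 0],
    [0.45, -0.06, 0.3],
    [0.1, 0, 0.2],
    [0, 0, 0]
  ],
  "dr": [
    [0, 0, -0.03],
    [0, 0, -0.03],
    [0, 0, 0],
    [0, 0, 0],
    [0, 0, 0]
  ],
  "gripper": 0.05
}}

```text
clock: 10.8
tcp_pos: [0.5338, 0.1505, 0.1914]
orientation: [[-0.019, 1.0, 0.003], [1.0, 0.019, -0.002], [-0.002, 0.003, -1.0]]
contact_force: [0.4, -0.5, 1.0]
width: 0.474
```

```bash
python3 - <<'E'
from h import *
go(.5343,.1543,.165,.0)
c=cap('wrist','w15.png')
i=cv2.imread('pics/w15.png');cv2.imwrite('pics/w15a.png',cv2.convertScaleAbs(cv2.resize(i,None,fx=1.5,fy=1.5,interpolation=cv2.INTER_CUBIC),alpha=1.8,beta=10))
c=cap('side','s15.png')
E
```

```text
pos [0.5338 0.1505 0.1914] F [ 0.4 -0.5  1. ] t 10.8 w 0.474
yaw 0.0188 tilt z [ 0.0027 -0.0016]
travel [0.08, 0.01, 0.53] dr [0.02, 0.01, 0.13]
```

View pics/w15a.png

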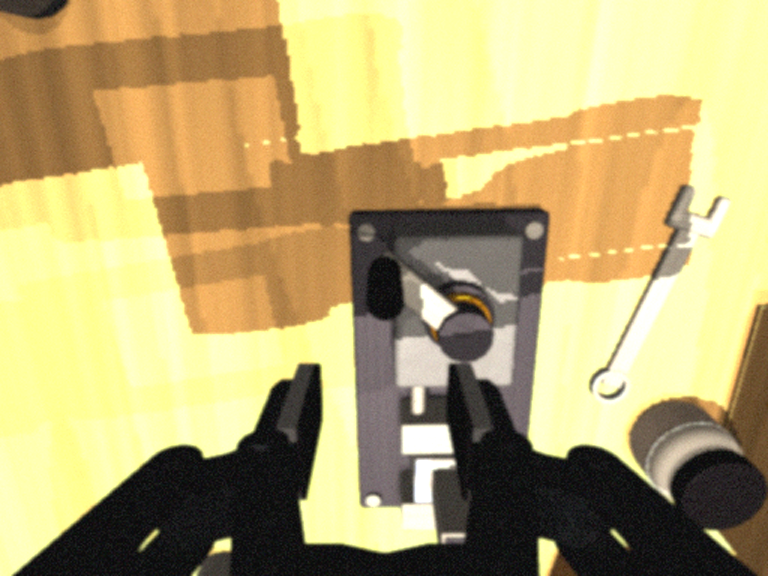

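```bash
python3 - <<'E'
from tri import *
c=cap('wrist','w16.png')
print(ray(c,385/1.5,303/1.5,.15),ray(c,466/1.5,333/1.5,.106),ray(c,383/1.5,266/1.5,.1))
i=cv2.imread('pics/w16.png');i=cv2.convertScaleAbs(cv2.resize(i[120:270,210:360],None,fx=4,fy=4,interpolation=cv2.INTER_CUBIC),alpha=2.2,beta=20)
for X in ([.5343,.1543,.15],[.5804,.1155,.106],[.5343,.1543,.1]):
    p=(proj(c,X)-[210,120])*4; cv2.circle(i,tuple(int(a) for a in p),4,(0,0,255),-1)
cv2.imwrite('pics/w16a.png',i)
go(.5343,.1543,.165,.0)
E
```

```text
[0.53378352 0.15364411 0.15      ] [0.5801808 0.1192255 0.106    ] [0.53298012 0.15587594 0.1       ]
pos [0.5347 0.1501 0.1925] F [-0.3 -0.6  0.2] t 10.95 w 0.474
yaw 0.0175 tilt z [ 0.0047 -0.0012]
travel [0.09, -0.01, 0.55] dr [0.03, 0.01, 0.12]
```

View pics/w16a.png

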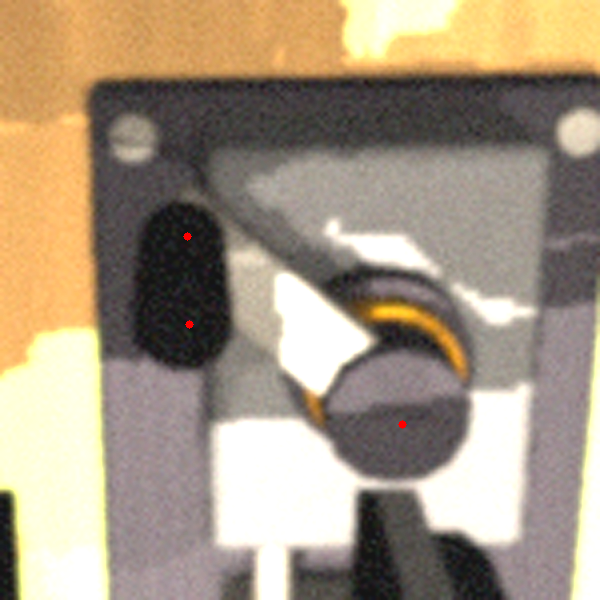

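Emit:
{"method": "play_rows", "body": {
  "travel": [
    [0.08, -0.01, 0.4],
    [0, 0, 0.4],
    [0, 0, 0.3],
    [0, 0, 0]
  ],
  "dr": [
    [0.03, 0, 0.06],
    [0, 0, 0],
    [0, 0, 0],
    [0, 0, 0]
  ]
}}

```text
clock: 11.45
tcp_pos: [0.5374, 0.1515, 0.1384]
orientation: [[-0.005, 1.0, 0.005], [1.0, 0.005, -0.001], [-0.001, 0.005, -1.0]]
contact_force: [-0.5, 0.2, 1.2]
width: 0.474
```

```bash
python3 - <<'E'
from tri import *
go(.534,.1545,.128,.0)
c=cap('wrist','w17.png')
i=cv2.imread('pics/w17.png');i=cv2.convertScaleAbs(cv2.resize(i[120:300,180:360],None,fx=3.3,fy=3.3,interpolation=cv2.INTER_CUBIC),alpha=2.2,beta=20)
cv2.imwrite('pics/w17a.png',i)
c=cap('side','s17.png')
i=cv2.imread('pics/s17.png');cv2.imwrite('pics/s17a.png',cv2.convertScaleAbs(cv2.resize(i[60:220,180:340],None,fx=3.5,fy=3.5,interpolation=cv2.INTER_CUBIC),alpha=1.5))
E
```

```text
pos [0.5374 0.1515 0.1384] F [-0.5  0.2  1.2] t 11.45 w 0.474
yaw 0.0047 tilt z [ 0.0051 -0.0012]
travel [0.06, -0.07, 0.21] dr [0.03, 0.01, 0.03]
```

View pics/w17a.png

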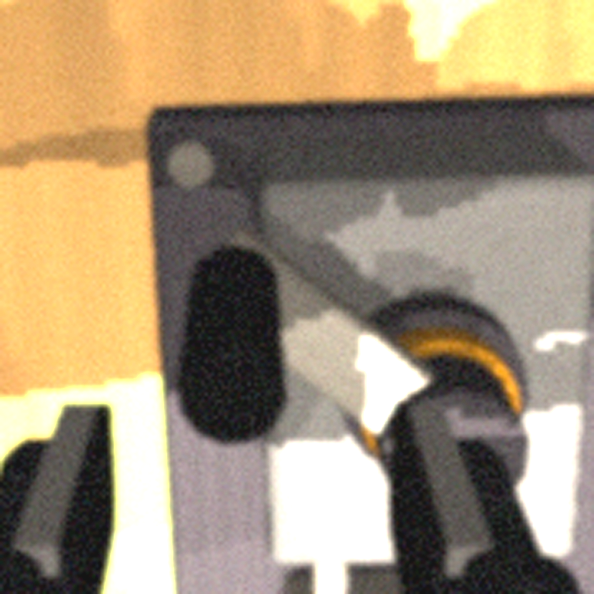

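View pics/s17a.png

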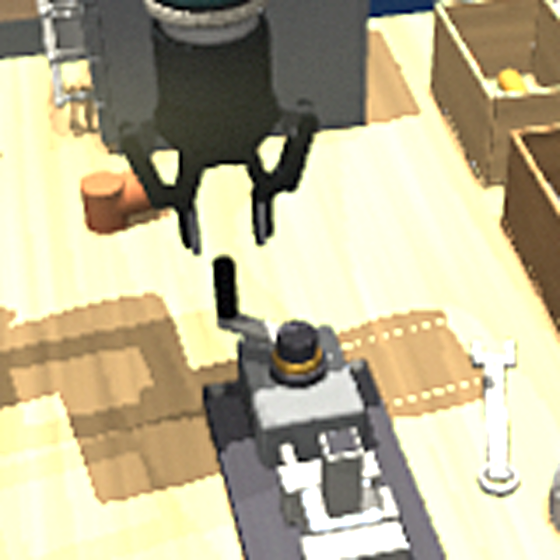

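```bash
python3 - <<'E'
from tri import *
w=cap('wrist','w18.png');s=cap('side','s18.png')
p=observe()['tcp_pos']
print(p, 'wrist tcp',proj(w,p),'tip',proj(w,p+[-.02,0,-.014]),'tipR',proj(w,p+[.02,0,-.014]))
for dz in(-.014,0,.013):print('side tipL',proj(s,p+[-.02,0,dz]),proj(s,p+[-.02,-.011,dz]))
print('grip top',proj(s,[.534,.1543,.15]))
print(tri([(w,213,243.6),(s,180+193/3.5,60+248/3.5)]))
E
```

```text
[0.53870163 0.15208886 0.14006057] wrist tcp [258.79080471 235.02420422] tip [225.08715072 224.31987135] tipR [291.67755705 224.41164265]
side tipL [238.32895086 143.42983204] [238.92674815 145.97969496]
side tipL [237.93428318 139.12149583] [238.53535454 141.66407704]
side tipL [237.56014316 135.03724702] [238.16425616 137.57224012]
grip top [243.38622531 134.72142438]
(array([0.515 , 0.1587, 0.1621]), [[-1.8, -0.1], [0.3, -0.0]])
```

Emit:
{"method": "play_rows", "body": {
  "travel": [
    [0.05, -0.09, 0.24],
    [0, 0, 0]
  ],
  "dr": [
    [0.03, 0.01, 0.03],
    [0, 0, 0]
  ]
}}

```text
clock: 11.9
tcp_pos: [0.5344, 0.1549, 0.1281]
orientation: [[-0.0, 1.0, 0.005], [1.0, 0.0, 0.001], [0.001, 0.005, -1.0]]
contact_force: [-0.6, -0.1, -0.5]
width: 0.478
```

```bash
python3 - <<'E'
from tri import *
go(.534,.1545,.128,.0)
c=cap('wrist','w19.png')
i=cv2.imread('pics/w19.png');i=cv2.convertScaleAbs(cv2.resize(i[120:300,180:360],None,fx=3.3,fy=3.3,interpolation=cv2.INTER_CUBIC),alpha=2.2,beta=20)
cv2.imwrite('pics/w19a.png',i)
c=cap('side','s19.png')
i=cv2.imread('pics/s19.png');cv2.imwrite('pics/s19a.png',cv2.convertScaleAbs(cv2.resize(i[90:190,200:300],None,fx=6,fy=6,interpolation=cv2.INTER_CUBIC),alpha=1.5))
c=cap('scene','c19.png')
i=cv2.imread('pics/c19.png');cv2.imwrite('pics/c19a.png',cv2.convertScaleAbs(cv2.resize(i[150:300,250:400],None,fx=4,fy=4,interpolation=cv2.INTER_CUBIC),alpha=1.5))
E
```

```text
pos [0.5344 0.1549 0.1281] F [-0.6 -0.1 -0.5] t 11.9 w 0.478
yaw 0.0004 tilt z [0.0051 0.0013]
travel [-0.01, -0.01, 0.0] dr [0.03, -0.01, 0.0]
```

View pics/w19a.png

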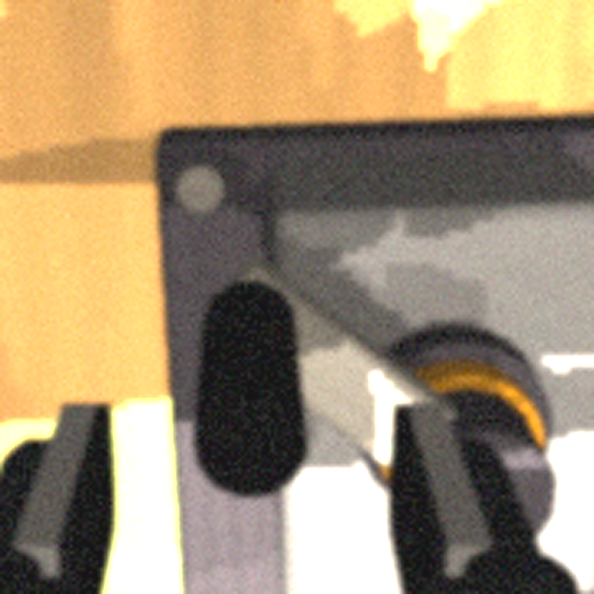

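View pics/s19a.png

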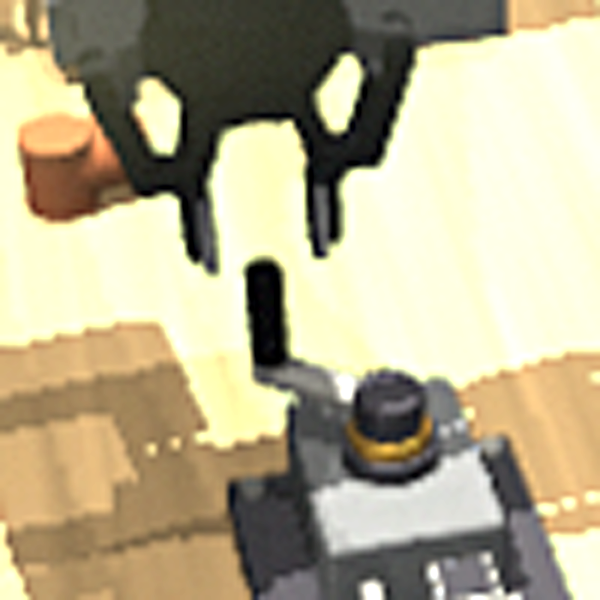

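View pics/c19a.png

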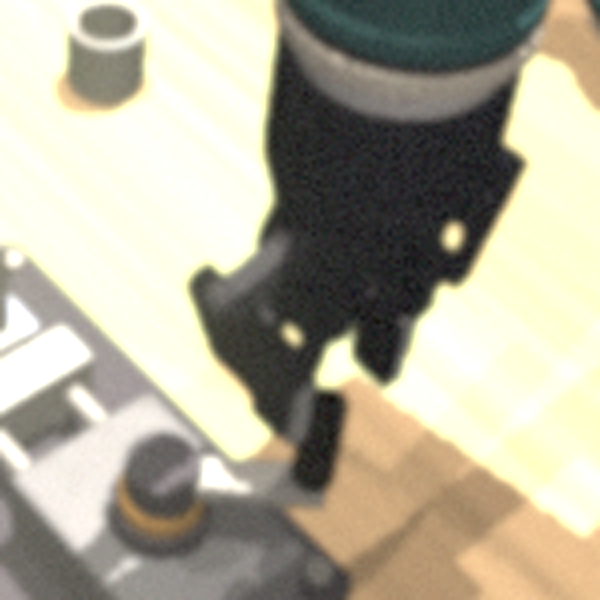

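```bash
python3 - <<'E'
from tri import *
w=cap('wrist','w20.png');s=cap('side','s20.png');c=cap('scene','c20.png')
print(observe()['tcp_pos'])
print('+x tip',tri([(w,302.7,243.6),(s,253.3,132.2),(c,324.3,260)]),tri([(s,253.3,132.2),(c,324.3,260)]))
print('-x tip',tri([(w,213,243.6),(s,235.3,135),(c,346.3,245.8)]),tri([(s,235.3,135),(c,346.3,245.8)]))
print('grip top',tri([(w,180+250/3.3,120+447/3.3),(s,200+264/6,90+265/6),(c,250+327/4,150+397/4)]))
print('grip bot',tri([(w,180+252/3.3,120+325/3.3),(s,200+270/6,90+360/6),(c,250+314/4,150+482/4)]))
E
```

```text
[0.53595628 0.15484528 0.12926829]
+x tip (array([0.5579, 0.161 , 0.1506]), [[0.8, -0.0], [-1.3, -0.4], [-2.0, 0.7]]) (array([0.5581, 0.1611, 0.1507]), [[-1.2, -0.5], [-2.1, 0.8]])
-x tip (array([0.5119, 0.1604, 0.1498]), [[-2.1, 0.6], [-0.7, -0.5], [-1.7, 1.0]]) (array([0.5113, 0.1601, 0.1499]), [[-0.9, -0.4], [-1.5, 0.7]])
grip top (array([0.5344, 0.1544, 0.1521]), [[0.4, 1.6], [-0.5, -0.2], [-0.5, 0.8]])
grip bot (array([0.5346, 0.1543, 0.1001]), [[-0.6, -3.1], [-0.2, -0.1], [-1.3, -0.8]])
```

Emit:
{"method": "play_rows", "body": {
  "travel": [
    [-0.01, -0.04, 0.16],
    [-0.01, -0.02, 0.16],
    [0, 0, 0]
  ],
  "dr": [
    [0.03, 0, 0],
    [0.03, 0, 0],
    [0, 0, 0]
  ]
}}

```text
clock: 12.58
tcp_pos: [0.5327, 0.1537, 0.112]
orientation: [[-0.0, 1.0, -0.002], [1.0, 0.0, 0.002], [0.002, -0.002, -1.0]]
contact_force: [-0.7, 0.4, 0.7]
width: 0.473
```

```bash
python3 - <<'E'
from tri import *
go(.5343,.1543,.1,.0)
c=cap('side','s21.png')
i=cv2.imread('pics/s21.png');cv2.imwrite('pics/s21a.png',cv2.convertScaleAbs(cv2.resize(i[90:190,200:300],None,fx=6,fy=6,interpolation=cv2.INTER_CUBIC),alpha=1.5))
c=cap('scene','c21.png')
i=cv2.imread('pics/c21.png');cv2.imwrite('pics/c21a.png',cv2.convertScaleAbs(cv2.resize(i[150:300,250:400],None,fx=4,fy=4,interpolation=cv2.INTER_CUBIC),alpha=1.5))
E
```

```text
pos [0.5327 0.1537 0.112 ] F [-0.7  0.4  0.7] t 12.57 w 0.473
yaw 0.0003 tilt z [-0.0021  0.0015]
travel [0.01, 0.03, 0.24] dr [-0.01, -0.01, 0.0]
```

View pics/s21a.png

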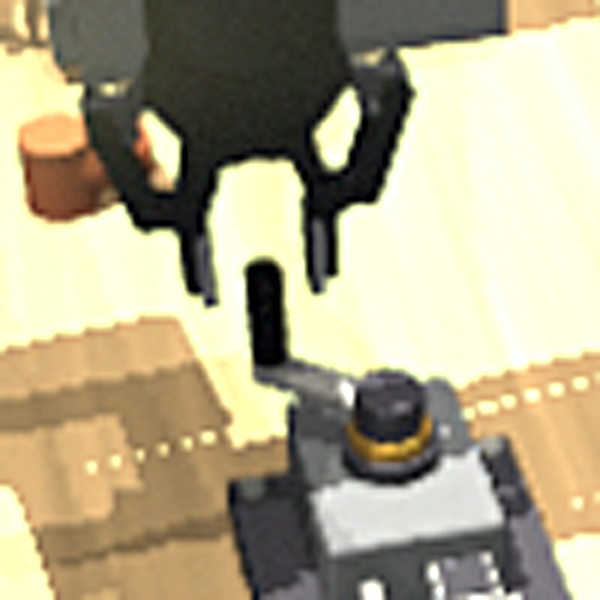

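View pics/c21a.png

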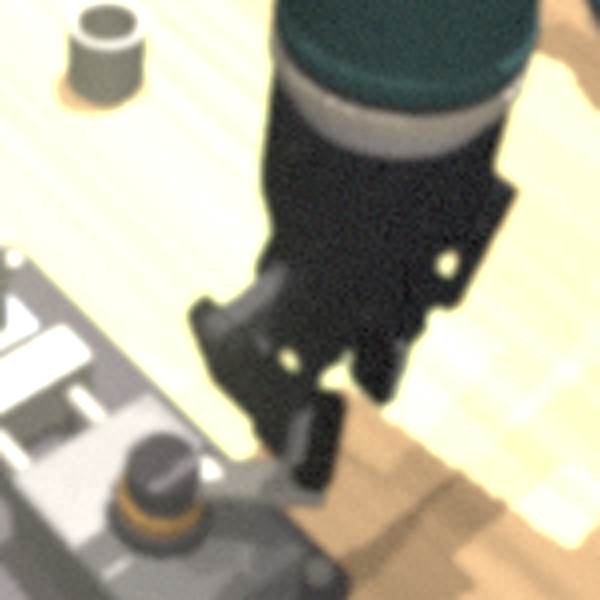

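Emit:
{"method": "play_rows", "body": {
  "travel": [
    [0.01, 0.03, 0.2],
    [0, 0, 0.04],
    [0, 0, 0]
  ],
  "dr": [
    [-0.01, 0, 0],
    [0, 0, 0],
    [0, 0, 0]
  ]
}}

```text
clock: 13.05
tcp_pos: [0.5351, 0.1545, 0.0999]
orientation: [[-0.0, 1.0, 0.001], [1.0, 0.0, 0.002], [0.002, 0.001, -1.0]]
contact_force: [0.3, 0.4, 0.3]
width: 0.477
```

```bash
python3 - <<'E'
from tri import *
go(.5343,.1543,.1,.0)
c=cap('side','s22.png')
i=cv2.imread('pics/s22.png');cv2.imwrite('pics/s22a.png',cv2.convertScaleAbs(cv2.resize(i[90:190,200:300],None,fx=6,fy=6,interpolation=cv2.INTER_CUBIC),alpha=1.5))
c=cap('wrist','w22.png')
i=cv2.imread('pics/w22.png');cv2.imwrite('pics/w22a.png',cv2.convertScaleAbs(cv2.resize(i[120:300,180:360],None,fx=3.3,fy=3.3,interpolation=cv2.INTER_CUBIC),alpha=2.2,beta=20))
E
```

```text
pos [0.5351 0.1545 0.0999] F [0.3 0.4 0.3] t 13.05 w 0.477
yaw 0.0003 tilt z [0.0012 0.0018]
travel [-0.0, -0.02, -0.0] dr [0.01, -0.01, 0.0]
```

View pics/s22a.png

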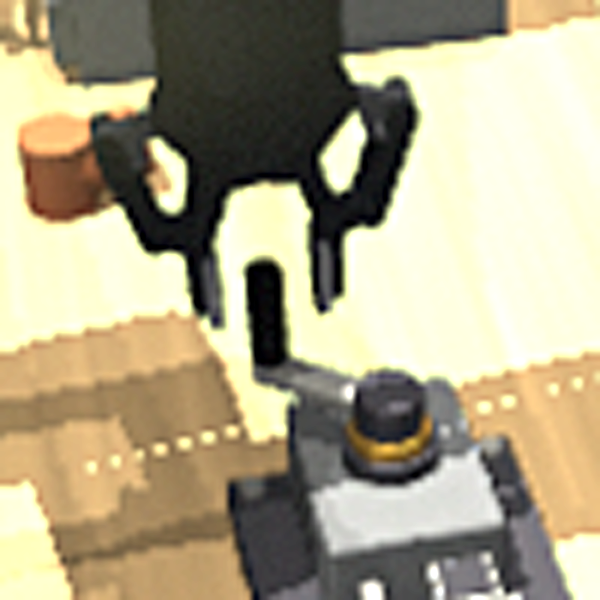

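View pics/w22a.png

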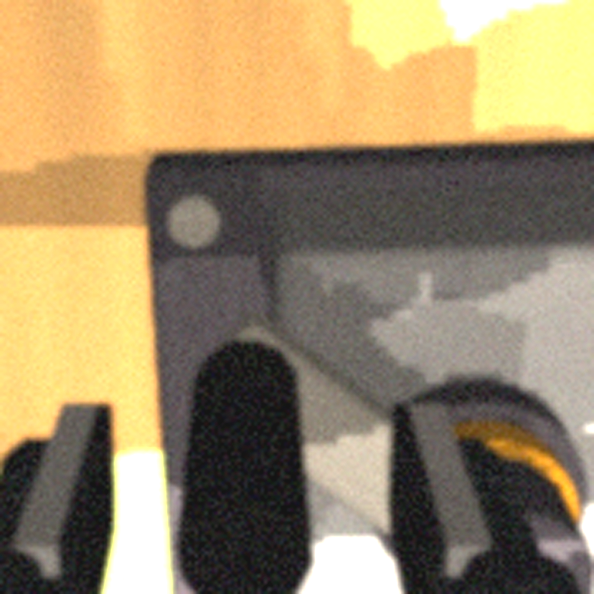

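Emit:
{"method": "play_rows", "body": {
  "travel": [
    [0, 0, 0],
    [0, 0, 0],
    [0, 0, 0],
    [0, 0, 0],
    [0, 0, 0]
  ],
  "dr": [
    [0, 0, 0],
    [0, 0, 0],
    [0, 0, 0],
    [0, 0, 0],
    [0, 0, 0]
  ],
  "gripper": 1,
  "squeeze": 60
}}

```text
clock: 13.78
tcp_pos: [0.5342, 0.1543, 0.1007]
orientation: [[-0.0, 1.0, 0.0], [1.0, 0.0, 0.001], [0.001, 0.0, -1.0]]
contact_force: [-1.4, -1.2, 0.7]
width: 0.188
```

```bash
cat > arc.py <<'E'
from h import *
import sys
hub=np.array([.5806,.1165]); r=.0598
s=observe();p=np.array(s['tcp_pos']);R=np.array(s['orientation']);F=np.array(s['contact_force'])
v=p[:2]-hub; a=np.arctan2(v[1],v[0]); er=v/np.linalg.norm(v); et=np.array([er[1],-er[0]])
print('t',round(s['clock'],2),'p',p.round(4),'ang',round(a,3),'r',round(np.linalg.norm(v),4),'w',round(s['width'],3),'F',F.round(1),'Frad',round(F[:2]@er,1),'Ftan',round(F[:2]@et,1),'tilt',R[:2,2].round(4),'yaw',round(np.arctan2(R[1,1],R[0,1]),3))
z0=float(sys.argv[2])
prev=p
for k in range(1,int(sys.argv[3])+1):
    b=a-float(sys.argv[1])*k; q=np.array([*(hub+r*np.array([np.cos(b),np.sin(b)])),z0])
    print((R.T@(q-prev)/.05).round(3).tolist()); prev=q
Rt=np.array([[0,1,0],[1,0,0],[0,0,-1.]])
print('dr',(Ro.from_matrix(R.T@Rt).as_rotvec()/.15).round(2).tolist())
E
python3 arc.py 0.06 0.1 3
python3 - <<'E'
from h import *
c=cap('side','s23.png')
i=cv2.imread('pics/s23.png');cv2.imwrite('pics/s23a.png',cv2.convertScaleAbs(cv2.resize(i[90:190,200:300],None,fx=6,fy=6,interpolation=cv2.INTER_CUBIC),alpha=1.5))
E
```

```text
t 13.78 p [0.5342 0.1543 0.1007] ang 2.458 r 0.0598 w 0.188 F [-1.4 -1.2  0.7] Frad 0.3 Ftan -1.8 tilt [0.0003 0.0015] yaw 0.0
[0.054, 0.047, 0.013]
[0.051, 0.05, 0.0]
[0.048, 0.053, 0.0]
dr [0.0, -0.01, 0.0]
```

View pics/s23a.png

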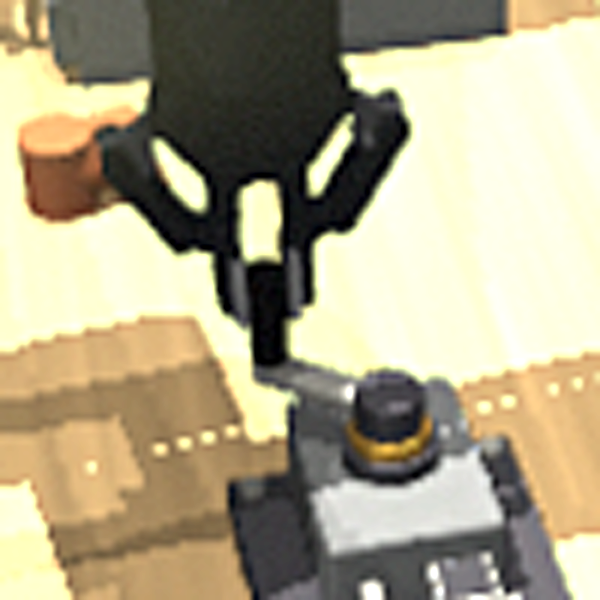

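Emit:
{"method": "play_rows", "body": {
  "travel": [
    [0.054, 0.047, 0],
    [0.051, 0.05, 0],
    [0.048, 0.053, 0]
  ],
  "dr": [
    [0, 0, 0],
    [0, 0, 0],
    [0, 0, 0]
  ]
}}

```text
clock: 14.2
tcp_pos: [0.5368, 0.1577, 0.1002]
orientation: [[-0.002, 1.0, -0.009], [1.0, 0.002, -0.007], [-0.007, -0.009, -1.0]]
contact_force: [-6.5, -6.1, 8.1]
width: 0.188
```

```bash
python3 arc.py 0.08 0.1 4
```

```text
t 14.2 p [0.5368 0.1577 0.1002] ang 2.386 r 0.0601 w 0.188 F [-6.5 -6.1  8.1] Frad 0.6 Ftan -8.9 tilt [-0.0095 -0.0066] yaw 0.002
[0.062, 0.074, 0.003]
[0.061, 0.074, -0.001]
[0.055, 0.078, -0.001]
[0.049, 0.082, -0.001]
dr [-0.06, 0.04, 0.02]
```

Emit:
{"method": "play_rows", "body": {
  "travel": [
    [0.062, 0.074, 0],
    [0.061, 0.074, 0],
    [0.055, 0.078, 0]
  ],
  "dr": [
    [-0.08, 0.06, 0.02],
    [-0.04, 0.03, 0],
    [-0.04, 0.03, 0]
  ]
}}

```text
clock: 14.58
tcp_pos: [0.5421, 0.163, 0.1001]
orientation: [[-0.001, 1.0, 0.003], [1.0, 0.001, 0.004], [0.004, 0.003, -1.0]]
contact_force: [-7.5, -5.1, 7.4]
width: 0.188
```

```bash
python3 arc.py 0.1 0.1 4
```

```text
t 14.57 p [0.5421 0.163  0.1001] ang 2.263 r 0.0603 w 0.188 F [-7.5 -5.1  7.4] Frad 0.9 Ftan -9.0 tilt [0.0031 0.0044] yaw 0.001
[0.063, 0.103, 0.002]
[0.062, 0.102, 0.001]
[0.051, 0.108, 0.001]
[0.04, 0.113, 0.001]
dr [0.02, -0.03, 0.01]
```

Emit:
{"method": "play_rows", "body": {
  "travel": [
    [0.063, 0.103, -0.01],
    [0.062, 0.102, -0.01],
    [0.051, 0.108, 0],
    [0.04, 0.113, 0]
  ],
  "dr": [
    [0.0, -0.01, 0],
    [-0.02, 0.02, 0],
    [-0.02, 0.02, 0],
    [-0.02, 0.02, 0]
  ]
}}

```text
clock: 15.08
tcp_pos: [0.5527, 0.1699, 0.1001]
orientation: [[-0.002, 1.0, -0.008], [1.0, 0.002, 0.004], [0.004, -0.008, -1.0]]
contact_force: [-8.4, -0.1, 10.5]
width: 0.191
```

```bash
python3 arc.py 0.1 0.1 4
```

```text
t 15.07 p [0.5527 0.1699 0.1001] ang 2.052 r 0.0602 w 0.191 F [-8.4 -0.1 10.5] Frad 3.8 Ftan -7.5 tilt [-0.0084  0.0042] yaw 0.002
[0.042, 0.113, 0.002]
[0.039, 0.113, -0.001]
[0.027, 0.116, -0.001]
[0.015, 0.119, -0.001]
dr [-0.06, -0.03, 0.02]
```

Emit:
{"method": "play_rows", "body": {
  "travel": [
    [0.045, 0.113, -0.03],
    [0.04, 0.113, -0.02],
    [0.029, 0.116, 0]
  ],
  "dr": [
    [-0.07, -0.03, 0],
    [-0.03, 0, 0],
    [-0.03, 0, 0]
  ]
}}

```text
clock: 15.45
tcp_pos: [0.5596, 0.1728, 0.0999]
orientation: [[-0.003, 1.0, -0.009], [1.0, 0.003, -0.006], [-0.006, -0.009, -1.0]]
contact_force: [-9.1, -0.4, 11.5]
width: 0.193
```

```bash
python3 arc.py 0.1 0.1 4
```

```text
t 15.45 p [0.5596 0.1728 0.0999] ang 1.928 r 0.0601 w 0.193 F [-9.1 -0.4 11.5] Frad 2.8 Ftan -8.7 tilt [-0.0087 -0.0064] yaw 0.003
[0.03, 0.116, -0.003]
[0.024, 0.117, -0.001]
[0.012, 0.119, -0.001]
[0.001, 0.12, -0.001]
dr [-0.06, 0.04, 0.02]
```

Emit:
{"method": "play_rows", "body": {
  "travel": [
    [0.03, 0.116, -0.02],
    [0.024, 0.117, -0.02],
    [0.012, 0.119, -0.02]
  ],
  "dr": [
    [-0.07, 0.05, 0],
    [-0.04, 0.02, 0],
    [-0.04, 0.01, 0]
  ]
}}

```text
clock: 15.82
tcp_pos: [0.5665, 0.1748, 0.1005]
orientation: [[-0.003, 1.0, -0.007], [1.0, 0.003, 0.002], [0.002, -0.007, -1.0]]
contact_force: [-9.2, 0.8, 4.7]
width: 0.19
```

```bash
python3 arc.py 0.1 0.1 4
```

```text
t 15.82 p [0.5665 0.1748 0.1005] ang 1.808 r 0.06 w 0.19 F [-9.2  0.8  4.7] Frad 2.9 Ftan -8.8 tilt [-0.0067  0.0022] yaw 0.003
[0.019, 0.118, 0.01]
[0.01, 0.119, -0.001]
[-0.002, 0.12, -0.001]
[-0.014, 0.119, -0.001]
dr [-0.04, -0.01, 0.02]
```

Emit:
{"method": "play_rows", "body": {
  "travel": [
    [0.022, 0.118, 0],
    [0.012, 0.119, 0]
  ],
  "dr": [
    [-0.05, -0.01, 0.02],
    [-0.03, 0.01, 0]
  ]
}}

```text
clock: 16.08
tcp_pos: [0.5722, 0.1763, 0.0999]
orientation: [[-0.0, 1.0, -0.006], [1.0, 0.0, 0.001], [0.001, -0.006, -1.0]]
contact_force: [-8.2, 0.7, 9.6]
width: 0.189
```

```bash
python3 arc.py 0.1 0.1 3
```

```text
t 16.07 p [0.5722 0.1763 0.0999] ang 1.711 r 0.0604 w 0.189 F [-8.2  0.7  9.6] Frad 1.8 Ftan -8.0 tilt [-0.0063  0.001 ] yaw 0.0
[-0.002, 0.121, -0.003]
[-0.001, 0.12, -0.001]
[-0.013, 0.119, -0.001]
dr [-0.04, -0.01, 0.0]
```

Emit:
{"method": "play_rows", "body": {
  "travel": [
    [0.0, 0.12, -0.02],
    [-0.001, 0.12, -0.01]
  ],
  "dr": [
    [-0.05, 0, 0],
    [-0.03, 0, 0]
  ]
}}

```text
clock: 16.32
tcp_pos: [0.5774, 0.1765, 0.1003]
orientation: [[-0.001, 1.0, -0.007], [1.0, 0.001, 0.0], [0.0, -0.007, -1.0]]
contact_force: [-8.5, 1.1, 6.4]
width: 0.188
```

```bash
python3 arc.py 0.1 0.1 3
```

```text
t 16.32 p [0.5774 0.1765 0.1003] ang 1.624 r 0.0601 w 0.188 F [-8.5  1.1  6.4] Frad 1.6 Ftan -8.4 tilt [-0.0071  0.0004] yaw 0.001
[-0.005, 0.12, 0.005]
[-0.012, 0.119, -0.001]
[-0.023, 0.117, -0.001]
dr [-0.05, -0.0, 0.0]
```

Emit:
{"method": "play_rows", "body": {
  "travel": [
    [-0.005, 0.12, 0],
    [-0.012, 0.119, 0]
  ],
  "dr": [
    [-0.05, 0, 0],
    [-0.03, 0, 0]
  ]
}}

```text
clock: 16.58
tcp_pos: [0.5829, 0.1768, 0.0999]
orientation: [[-0.0, 1.0, -0.007], [1.0, 0.0, 0.001], [0.001, -0.007, -1.0]]
contact_force: [-12.3, 0.8, 10.2]
width: 0.186
```

```bash
python3 arc.py 0.1 0.1 3
```

```text
t 16.57 p [0.5829 0.1768 0.0999] ang 1.532 r 0.0603 w 0.186 F [-12.3   0.8  10.2] Frad 0.3 Ftan -12.3 tilt [-0.0072  0.0014] yaw 0.0
[-0.021, 0.119, -0.002]
[-0.022, 0.117, -0.001]
[-0.034, 0.115, -0.001]
dr [-0.05, -0.01, 0.0]
```

Emit:
{"method": "play_rows", "body": {
  "travel": [
    [-0.021, 0.115, 0]
  ],
  "dr": [
    [-0.05, 0, 0]
  ]
}}

```text
clock: 16.7
tcp_pos: [0.5842, 0.1768, 0.0998]
orientation: [[-0.0, 1.0, -0.008], [1.0, 0.0, 0.003], [0.003, -0.008, -1.0]]
contact_force: [-13.5, 2.7, 13.6]
width: 0.192
```

```bash
python3 arc.py 0.1 0.1 3
```

```text
t 16.7 p [0.5842 0.1768 0.0998] ang 1.512 r 0.0604 w 0.192 F [-13.5   2.7  13.6] Frad 1.9 Ftan -13.6 tilt [-0.0081  0.0026] yaw 0.0
[-0.025, 0.118, -0.005]
[-0.025, 0.117, -0.001]
[-0.036, 0.114, -0.001]
dr [-0.05, -0.02, 0.0]
```

Emit:
{"method": "play_rows", "body": {
  "travel": [
    [-0.025, 0.125, -0.02]
  ],
  "dr": [
    [-0.06, 0, 0]
  ]
}}

```text
clock: 16.82
tcp_pos: [0.5851, 0.1765, 0.1002]
orientation: [[0.0, 1.0, -0.009], [1.0, -0.0, 0.003], [0.003, -0.009, -1.0]]
contact_force: [-12.9, 3.4, 7.5]
width: 0.188
```

```bash
python3 arc.py 0.1 0.1 3
```

```text
t 16.82 p [0.5851 0.1765 0.1002] ang 1.496 r 0.0601 w 0.188 F [-12.9   3.4   7.5] Frad 2.4 Ftan -13.1 tilt [-0.0088  0.0035] yaw -0.0
[-0.022, 0.118, 0.003]
[-0.027, 0.117, -0.001]
[-0.038, 0.113, -0.001]
dr [-0.06, -0.02, -0.0]
```

Emit:
{"method": "play_rows", "body": {
  "travel": [
    [-0.02, 0.15, 0]
  ],
  "dr": [
    [-0.07, 0, 0]
  ]
}}

```text
clock: 16.95
tcp_pos: [0.5874, 0.1766, 0.0998]
orientation: [[0.0, 1.0, -0.008], [1.0, -0.0, 0.005], [0.005, -0.008, -1.0]]
contact_force: [-12.5, 4.7, 12.1]
width: 0.187
```

```bash
python3 arc.py 0.1 0.1 3
```

```text
t 16.95 p [0.5874 0.1766 0.0998] ang 1.458 r 0.0605 w 0.187 F [-12.5   4.7  12.1] Frad 3.3 Ftan -12.9 tilt [-0.0077  0.0047] yaw -0.0
[-0.033, 0.116, -0.004]
[-0.031, 0.115, -0.001]
[-0.042, 0.112, -0.001]
dr [-0.05, -0.03, -0.0]
```

Emit:
{"method": "play_rows", "body": {
  "travel": [
    [0, 0, 0],
    [0, 0.02, 0]
  ],
  "dr": [
    [-0.03, -0.01, 0],
    [0, 0, 0]
  ]
}}

```text
clock: 17.2
tcp_pos: [0.5871, 0.1765, 0.1003]
orientation: [[-0.001, 1.0, -0.005], [1.0, 0.001, 0.002], [0.002, -0.005, -1.0]]
contact_force: [-5.1, -2.3, 3.4]
width: 0.186
```

```bash
python3 arc.py 0.1 0.1 1
```

```text
t 17.2 p [0.5871 0.1765 0.1003] ang 1.463 r 0.0603 w 0.186 F [-5.1 -2.3  3.4] Frad -2.8 Ftan -4.8 tilt [-0.0052  0.0022] yaw 0.001
[-0.029, 0.117, 0.005]
dr [-0.03, -0.01, 0.0]
```

Release.

Emit:
{"method": "play_rows", "body": {
  "travel": [
    [0, 0.02, 0],
    [0, 0, 0],
    [0, 0, 0]
  ],
  "dr": [
    [0, 0, 0],
    [0, 0, 0],
    [0, 0, 0]
  ],
  "gripper": 0.0
}}

```text
clock: 17.58
tcp_pos: [0.5904, 0.1771, 0.1001]
orientation: [[0.0, 1.0, -0.002], [1.0, 0.0, 0.003], [0.003, -0.002, -1.0]]
contact_force: [0.1, 0.6, 0.1]
width: 0.503
```

```bash
python3 arc.py 0.1 0.1 1;python3 - <<'E'
from h import *
c=cap('side','s24.png')
i=cv2.imread('pics/s24.png');cv2.imwrite('pics/s24a.png',cv2.convertScaleAbs(cv2.resize(i[90:240,200:350],None,fx=4,fy=4,interpolation=cv2.INTER_CUBIC),alpha=1.5))
E
```

```text
t 17.57 p [0.5904 0.1771 0.1001] ang 1.411 r 0.0614 w 0.503 F [0.1 0.6 0.1] Frad 0.6 Ftan -0.0 tilt [-0.002   0.0035] yaw 0.0
[-0.056, 0.112, 0.001]
dr [-0.01, -0.02, -0.0]
```

View pics/s24a.png

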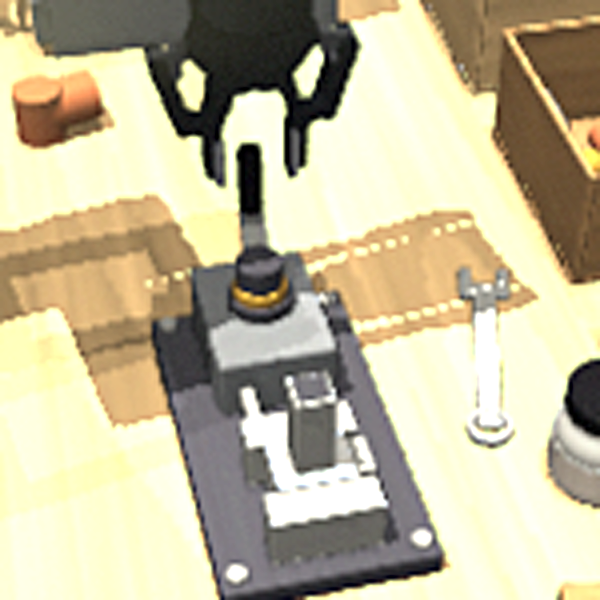

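Emit:
{"method": "play_rows", "body": {
  "travel": [
    [0, -0.03, -0.4],
    [0, 0, -0.8],
    [0, 0, -0.8],
    [-0.4, 0, -0.5],
    [-0.8, 0, -0.2]
  ],
  "dr": [
    [0, 0, 0],
    [0, 0, 0],
    [0, 0, 0],
    [0, 0, 0],
    [0, 0, 0]
  ]
}}

```text
clock: 18.25
tcp_pos: [0.5893, 0.1178, 0.2373]
orientation: [[-0.003, 1.0, -0.003], [1.0, 0.003, 0.004], [0.004, -0.003, -1.0]]
contact_force: [0.6, -0.6, -0.1]
width: 0.498
```

Emit:
{"method": "play_rows", "body": {
  "travel": [
    [-0.9, 0, 0],
    [-0.6, 0, 0],
    [0, 0, 0],
    [0, 0, 0]
  ],
  "dr": [
    [0, 0, 0],
    [0, 0, 0],
    [0, 0, 0],
    [0, 0, 0]
  ]
}}

```text
clock: 18.75
tcp_pos: [0.5913, 0.0392, 0.2389]
orientation: [[-0.001, 1.0, 0.002], [1.0, 0.001, 0.004], [0.004, 0.002, -1.0]]
contact_force: [0.3, 0.2, -0.2]
width: 0.499
```

```bash
python3 - <<'E'
from h import *
go(.58,.05,.22)
c=cap('wrist','w25.png')
i=cv2.imread('pics/w25.png');cv2.imwrite('pics/w25a.png',cv2.convertScaleAbs(cv2.resize(i,None,fx=1.5,fy=1.5,interpolation=cv2.INTER_CUBIC),alpha=1.8,beta=10))
cv2.imwrite('pics/w25b.png',cv2.convertScaleAbs(cv2.resize(i[170:290,190:310],None,fx=5,fy=5,interpolation=cv2.INTER_CUBIC),alpha=1.3))
cap('side','s25.png')
E
```

```text
pos [0.5913 0.0392 0.2389] F [ 0.3  0.2 -0.2] t 18.75 w 0.499
yaw 0.0009 tilt z [0.0017 0.0044]
travel [0.22, -0.23, 0.38] dr [0.01, -0.03, 0.01]
```

View pics/w25a.png

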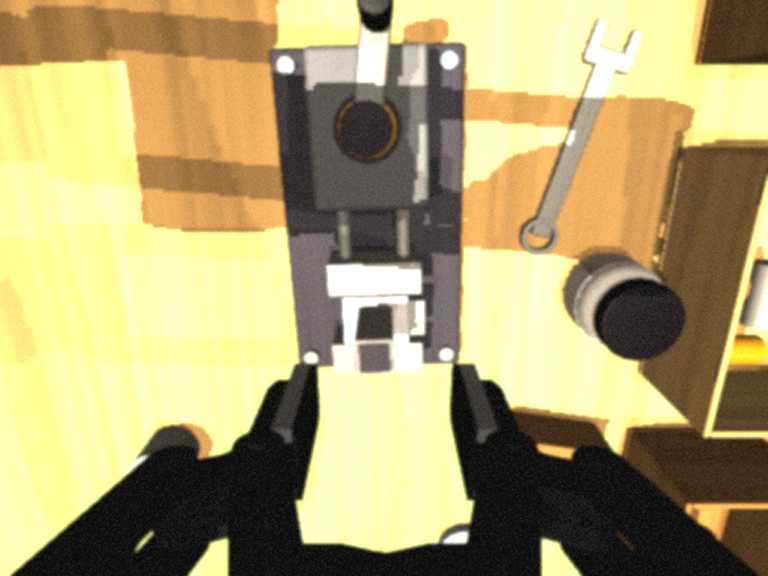

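View pics/w25b.png

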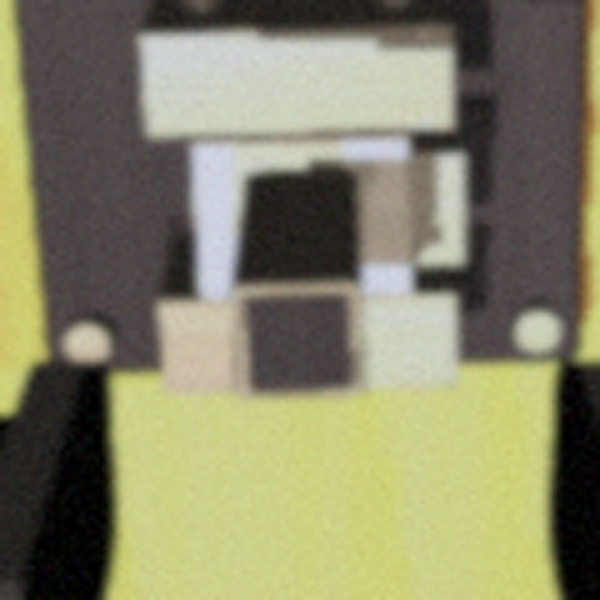

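View pics/s25.png

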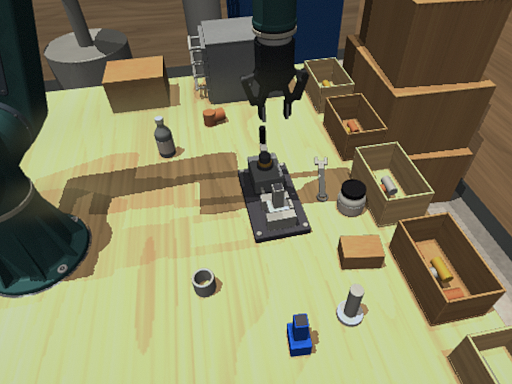

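```bash
python3 - <<'E'
from h import *
c=cap('wrist','w26.png')
f=lambda n,u,v,z: print(n,ray(c,190+u/5,170+v/5,z).round(4)[:2])
f('blk BL',190,140,.06);f('blk BR',412,140,.06);f('blk FR',415,292,.06);f('blk FL',200,297,.06);f('stop',415,262,.056);f('stop2',428,153,.056);f('movL',145,138,.058);f('movR',457,132,.058);f('fixL',157,300,.058);f('fixR',457,292,.058);f('tubeBL',240,290,.12);f('tubeFR',355,390,.12)
s=observe();print(np.abs(s['joint_vel']).max(),s['contact_force'])
workorder.close_job()
E
```

```text
blk BL [ 0.5592 -0.0043]
blk BR [ 0.6088 -0.0042]
blk FR [ 0.6102 -0.0416]
blk FL [ 0.5605 -0.043 ]
stop [ 0.6103 -0.0359]
stop2 [ 0.6127 -0.0088]
movL [ 0.5489 -0.0046]
movR [ 0.619 -0.003]
fixL [ 0.5503 -0.0447]
fixR [ 0.6201 -0.0426]
tubeBL [ 0.5732 -0.0126]
tubeFR [ 0.5953 -0.034 ]
0.17649374865706108 [-0.56471083 -0.22779476  0.33682489]
the job is handed in; nothing more can be done
```

The post foot is clamped upright in the vise against the end stop, the crank was stopped in the limiter's slip, and the job is handed in. The clock read 18.8 s just before my last picture. The clamping force on the fixed jaw is not a measured value; I inferred it from the limiter slipping.

**What I did**
- I gripped the foot by its tube and lowered it into the slot. I slid it +x until the force rose against the stop (about 8 N), straightened it and let go.
- I turned the crank clockwise by about 1.0 rad. The force at the grip ran at about 8–9 N. It then climbed to about 13 N and stayed level (13.6, 13.1, 12.9 N) over the last 0.05 rad, which I took as the slip. I stopped there, let go and lifted clear.

**Last checks**
- **Foot position:** in the last wrist picture the foot's end is level with the end-stop face at one point, within about 0.1 mm. A second stop point, which I read less surely because of a shadow, gave about 4 mm. The foot lies about square to the vise.
- **Clamping:** the gap between the jaws measures 40 mm, which is the foot's width, so the jaw has closed on it.
- **Robot and bystanders:** the wrist force was near zero, the arm was clear, and the bystanders looked unmoved.

**What disagreed with the description**
- The crank started about 40° from the vise's −x, not within 20°. I worked from the measured axis; the grip radius came out at 60 mm, as given.
- The partly open fingertips appeared about 20 mm behind the TCP instead of ahead of it. I set the gripping height on the crank by picture because of this.

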